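# Hang a paint pail on the drying rail

## Task

Take the white S-hook off its parking stand and hook its upper curl over the drying rail with its lower curl towards the front of the rack; feel lightly along the sleeve for its groove and let the hook drop right down into it, and let go. Then hang the pail by its bail bar in the hook's lower curl, off the table, and let it hang still. Never bear on the rail harder than about 20 N, and leave the other things on the table where they are.

Things in the scene. Friction and masses are not known exactly. Their poses are not given: they have to be found in the camera images.
- rack: Drying rack (sizes in mm), fixed; origin on the table under the middle of its rail; x points away from its open front, y along the rail, z up. Posts at y = +-185, 16 wide, up to z = 243; feet 12 high. Its rail frame (upper rail and rest bar, both along y) floats in rubber mounts: gives 1 mm per 2.5 N up and down, 1 mm per 3 N along y.
- rail_mid (a point): On the upper rail's axis, midway between the posts, 225 up; rack axes; moves as the mounts give. On the 10 diameter bar is clamped a sleeve, 20 diameter, 220 long, with ONE groove 13 wide down to the bar. The groove's centre is not measured: anywhere within 30 of this point along y. Find it by sliding the hook on the sleeve at about 3 N until it drops, or by eye.
- rest_mid (a point): Middle of the rest bar (10 diameter, along y), whose axis is 66 below and 8.5 in front (-x) of the upper rail's axis. The shank of a hung hook leans back on this bar. Rack axes.
- hook: White printed S-hook of 8 diameter bar in its own x-z plane, 60 g. Origin: the axis of a 10 diameter bar it sits on. Upper curl: inverted V open downwards, legs 40 deg off vertical, mouth 34; back leg ends at x 21, z -21. Shank at x = -20 down to z = -68, then forward to the lower curl. On the 20 sleeve the origin is 8 above the bar's axis, in the groove 0. Starts hanging on the stand.
- hook_seat (a point): The hook's origin as a point (see hook), hook axes. To leave or reach a bar the hook must be 30 higher than when seated (40 to clear the sleeve).
- hook_grip (a point): Centre of the flat grip tab on top of the hook, 38 above its origin: 18 (x) by 10 (y), 34 high. Grasp across the 10 thickness (hook y). With the hook in the groove the sleeve's top is 28 below this point.
- hook_curl (a point): In the bottom of the hook's lower curl, where the axis of the pail's bail bar lies when hung: x = -62, z = -85.5 from the hook's origin. The curl opens upwards; its front tip, 18 to -x, rises 15.5 above this point; its underside is 11.5 below. Hook axes.
- stand: Plywood parking stand, fixed; origin on the table under its bar: 10 diameter, along y, 125 up, between two cheeks (8 thick, 50 in x, centred at y = +-42, top z = 132); base plate 130 x 96 x 10. The hook hangs upright on the bar, lower curl to -x.
- pail: Small steel paint pail: pot 62 wide, 50 high, stiff upright wire bail in its y-z plane; origin at the centre of its underside. Uprights at y = +-31 carry the bail bar, along y, at z = 110 (window under the bar 56 high, 44 to 56 wide). 180 g give or take 40 percent. Starts upright on the table.
- pail_bar (a point): Middle of the pail's bail bar (7 diameter, along y), 110 above the pail's underside; pail axes.
- pail_grip (a point): Centre of the black grip tab standing on the bail bar, 40 above the bar: 18 (x) by 10 (y), 42 high, on an 8 x 8 neck. Grasp across the 10 thickness (pail y).
- lion: white printed lion figure, about 90 long, 45 wide and 85 high (mm); leave it alone; origin at the centre of its underside.
- plain_pot: steel paint pot 62 wide and 50 high WITHOUT a bail; not the pail (mm); leave it alone; origin at the centre of its underside.
- jar_a: paint jar, 40 wide, 55 high (mm); leave it alone; origin at the centre of its underside.
- jar_b: paint jar, 40 wide, 55 high (mm); leave it alone; origin at the centre of its underside.
- airbrush: brass airbrush with cup lying on a dark steel cylinder, 125 long, 165 high (mm); leave it alone; origin at the centre of its underside.
- sanding_block: cork block 70 x 45 x 28 (mm); leave it alone; origin at the centre of its underside.
There are look-alikes about, which are no part of the job. Of the things shaped like the pail, the steel one is meant.

How it is judged (in metres and radians):
On the way, in this order (a step that is already met when the one before it is completed fails the run):
1. The hook sits right down in the groove and has been let go, the pail not yet on it (z of hook_seat in the frame of rail_mid between -0.004 and 0.004 m and x of hook_seat in the frame of rail_mid between -0.006 and 0.006 m and y of hook_seat in the frame of rail_mid between -0.045 and 0.045 m and angle between hook's own z axis and vertical below 0.25 rad and angle between the x axis of hook and the x axis of rack, either way round below 0.35 rad and x of hook_curl in the frame of rack between -0.2 and -0.03 m and contact force between the fingers and hook below 0.1 N and contact force between hook and pail below 0.1 N), for 0.2 s.
2. The pail hangs in the lower curl, let go (x of pail_bar in the frame of hook_curl between -0.012 and 0.012 m and y of pail_bar in the frame of hook_curl between -0.018 and 0.018 m and z of pail_bar in the frame of hook_curl between -0.004 and 0.007 m and height (world z) of pail_bar above 0.115 m and angle between pail's own z axis and vertical below 0.3 rad and contact force between the fingers and pail below 0.1 N), for 0.2 s.
At the end, for the whole second after the job is handed in: Hook in the groove, lower curl to the front: origin within 4 mm (z), 6 mm (x) of the rail axis, 45 mm (y) of its middle, 0.25 rad of upright, 0.35 rad of square. Bail bar within 12 mm (x), 18 mm (y), -4 to +7 mm (z) of hook_curl, over 115 mm up; pail within 0.3 rad of upright; both at rest (z of hook_seat in the frame of rail_mid between -0.004 and 0.004 m and x of hook_seat in the frame of rail_mid between -0.006 and 0.006 m and y of hook_seat in the frame of rail_mid between -0.045 and 0.045 m and angle between hook's own z axis and vertical below 0.25 rad and angle between the x axis of hook and the x axis of rack, either way round below 0.35 rad and x of hook_curl in the frame of rack between -0.2 and -0.03 m and x of pail_bar in the frame of hook_curl between -0.012 and 0.012 m and y of pail_bar in the frame of hook_curl between -0.018 and 0.018 m and z of pail_bar in the frame of hook_curl between -0.004 and 0.007 m and height (world z) of pail_bar above 0.115 m and angle between pail's own z axis and vertical below 0.3 rad and linear speed of hook below 0.02 m/s and linear speed of pail below 0.03 m/s and angular speed of pail below 0.3 rad/s); the robot touches nothing.
It fails at once if The hook bears on the rack with more than 22 N (contact force between hook and rack above 22 N).
It fails at once if The robot or the pail bears on the rack with more than 22 N (contact force between any of the arm, the fingers, pail and rack above 22 N).
It fails at once if Another thing on the table is moved by more than 20 mm (distance of any of lion, plain_pot, jar_a, jar_b, airbrush, sanding_block from where it was at the start of the episode above 0.02 m).
It also fails if it takes over 72 s, if anything falls off the work surface, if the arm or the gripper's body presses on something with over 40 N, if the wrist force passes 120 N, or if a joint passes its speed limit or range.

## Robot

A 6-joint arm with a two-finger parallel gripper is mounted at the origin on the work surface. World frame = base frame: x ahead of the robot, y to its left, z up, the work surface at z = 0. Lengths are in mm, angles in rad, forces in N, time in s.
With the tool pointing down it reaches from about 400 to 925 mm from the base axis. Payload 12.5 kg.
Tool frame: the origin (TCP) lies on the centre line of the jaws, within the pads' length; the fingertips stand 14 mm ahead of it and the grasp point (between the pads) lies 5 mm behind it; z points along the fingers, y is the direction in which the jaws open and shut (so a half turn about z gives the same grasp; the last joint's range is limited). The gripper opens to 95 mm and grips with 3 to 60 N. Pads are 20 mm wide; open, the fingers measure 119 mm over their backs; the gripper's body (75 mm by 180 mm) begins 59 mm behind the grasp point.
Start: joints at [1.081, 0.491, 1.559, -0, 1.092, -0.106], TCP at [234.014, 579.554, 228.661] pointing down, gripper open.
Joint ranges: [-3.1, 3.1], [-0.84, 2.19], [0.05, 2.79], [-1.13, 4.28], [0.06, 2.93], [-2.69, 2.69]. Speed limits (rad/s): [2.22, 2.22, 2.79, 3.14, 3.14, 3.14].

## Interface

Orientations are given as [roll, pitch, yaw] about the fixed x, y, z axes, in that order (R = Rz(yaw) Ry(pitch) Rx(roll)).
In Python, from cell import * gives the robot as it stands.
- The arm moves only by the tool play_rows, never from a script. Its argument "moves" is a list of rows, each a list of 7 numbers: the shift along the tool's x, y, z in m, then the turn, a rotation vector about the tool's x, y, z in rad, then the opening in per cent of the stroke, from 0 (shut) to 100 (fully open). In form: [[tx, ty, tz, ax, ay, az, claw], ...]. A call has 1 to 8 rows; each row shifts and turns the pose as measured when the row begins, along the tool's axes as they then stand; what a row does not reach is not made up. A row lasts 1/10 s, in which the tool goes at most 50 mm and 8.59 degrees, less where a joint would pass 70% of its speed; a pose out of reach is approached as far as the arm can. A call is refused whole if a number of a shift passes 0.05 or a number of a turn 0.15, either way. A call with a gripper value outside its range is refused whole. The fingers move at their own pace and stop on an object; the grip force is fixed at half the most. Time passes only in rows, so rows that do not move let the fingers close. It gives the time, the measured TCP pose, the force and the opening at its end, in the units of the state.
- state(): the state, without advancing time (a new reading comes with each control period).
- read_camera(name): name is "scene" or "top" or "wrist"; returns a dict with "img" (420x560x3 uint8, red, green, blue), "fx", "fy", "cx", "cy" (pixels), "R" (3x3) and "t" (3): a world point X has camera coordinates R X + t. Camera axes: x right, y down, z forward; pixel columns grow to the right and rows downward; lengths in mm; the calibration is good to about 2 mm. A picture is of the moment at which its call begins. There is no depth.
- job_done(): hands the job in, once; it reports no verdict.
The state is a dict: "t": time; "joints": joint angles; "qvel": joint speeds; "tau": joint torques, N m; "eef_pos": TCP position; "tcp_rot": TCP orientation; "ft_force": force on the tool from outside, world axes, zero at the start; "moment": the same for the moment, N m; "opening": opening from 0.0 (shut) to 1.0 (fully open).
Only numpy, scipy, OpenCV 4.12 (cv2) and the standard library are available. Lean on these libraries where they do the work, as an engineer would, in place of code of your own. Each camera call takes 0.05 s, during which the arm holds its last target.

## Working session

There is one attempt and no reset: what is moved stays moved. The work goes in short steps, Python scripts to look and compute and a tool call to move; the robot and the scene stay as the last step left them, time stands still between calls to the robot, and variables do not carry over. Pictures are saved under pics/ and viewed, and the job is handed in when it is done.

Besides the shell and the picture viewer there is one more tool, called after "Call:" as name([rows], argument=value, ...), one row to a line, values as JSON. play_rows: Moves the arm, as the interface text tells. Its arguments: {"type":"object","properties":{"moves":{"type":"array"}},"required":["moves"]}

```bash
ls; mkdir -p pics; python3 - <<'E'
from cell import *
import cv2,json
s=state();print(s)
for n in ["scene","top","wrist"]:
    c=read_camera(n);cv2.imwrite(f"pics/{n}0.png",c["img"][:,:,::-1]);print(n,c["fx"],c["fy"],c["cx"],c["cy"],c["R"],c["t"])
E
```

```text
pics
{'t': 0.0, 'joints': array([ 1.08138160e+00,  4.91564499e-01,  1.55945786e+00, -1.80594054e-05,
        1.09162023e+00, -1.05617122e-01]), 'qvel': array([-8.77032204e-04,  6.53641497e-04,  1.20195071e-06, -7.63745933e-04,
        4.57288225e-04,  5.12172375e-04]), 'tau': array([-9.28051086e-04, -6.12622690e+01, -2.58183485e+01,  6.92748372e-02,
        4.82683978e-02, -1.39406397e-04]), 'eef_pos': array([233.92010131, 579.34526773, 228.05575272]), 'tcp_rot': array([-3.14054688e+00, -9.47575296e-05,  2.75780334e+00]), 'ft_force': array([-0.63125347,  0.05388227, -0.96533332]), 'moment': array([-0.03636246,  0.01461262, -0.01816083]), 'opening': 0.9997363340544501}
scene 408.70478359353837 408.70478359353837 280.08456402861515 205.5342019271355 [[ 0.99343981 -0.11370567 -0.01218059]
 [-0.07906716 -0.60601518 -0.79151373]
 [ 0.08261798  0.78728433 -0.61102999]] [-544.26349958  160.38934933 1032.11103013]
top 455.2255656509549 455.2255656509549 283.56620967964335 217.5534688721626 [[-0.02387167 -0.99968508  0.00773812]
 [-0.98896395  0.02248212 -0.1464406 ]
 [ 0.14622052 -0.0111485  -0.9891892 ]] [   2.15724978  583.05571391 1189.40579183]
wrist 378.77395419851604 378.77395419851604 282.9110767159922 209.3312210078301 [[ 3.74201566e-01  9.27347175e-01 -6.35744025e-04]
 [ 9.01057763e-01 -3.63431058e-01  2.36670178e-01]
 [ 2.19244372e-01 -8.91351935e-02 -9.71589843e-01]] [-624.62203055  -27.97990842  389.28390087]
```

View pics/scene0.png

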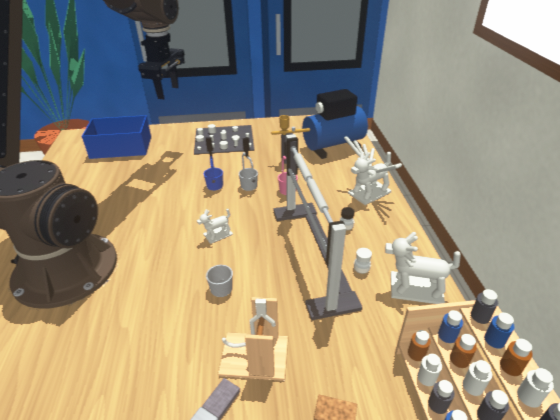

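View pics/top0.png

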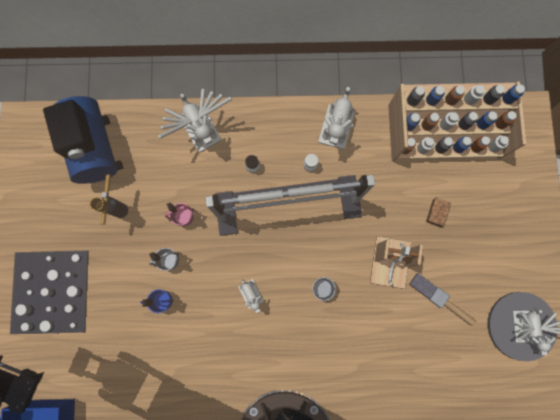

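View pics/wrist0.png

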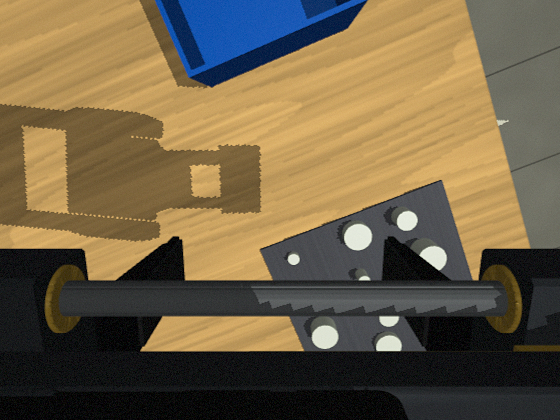

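The scene shows the stand with the hook at about (262,330), the steel pail at (248,178) between the blue (214,175) and pink ones, and the rack in the middle. In the top view the steel pail is at about (167,260), the stand at (395,262), and the rack posts at (213,202) and (368,185). Next I'll enlarge crops of these.

```bash
cat > h.py <<'E'
from cell import *
import numpy as np, cv2
from scipy.spatial.transform import Rotation as Ro
from scipy.optimize import least_squares
def snap(n,name):
    c=read_camera(n);cv2.imwrite(f"pics/{name}.png",c["img"][:,:,::-1]);np.savez(f"pics/{name}.npz",**c);return c
def crop(c,u0,v0,w,h,k,name):
    im=c["img"][v0:v0+h,u0:u0+w,::-1]
    im=cv2.resize(im,None,fx=k,fy=k,interpolation=cv2.INTER_CUBIC)
    for i in range(0,w,10):
        cv2.line(im,(i*k,0),(i*k,6 if i%50 else 14),(0,0,255),1)
        if i%20==0: cv2.putText(im,str(u0+i),(i*k,24),0,0.35,(0,0,255),1)
    for i in range(0,h,10):
        cv2.line(im,(0,i*k),(6,i*k),(0,0,255),1)
        if i%20==0: cv2.putText(im,str(v0+i),(8,i*k+4),0,0.35,(0,0,255),1)
    cv2.imwrite(f"pics/{name}.png",im)
def proj(c,X):
    p=np.atleast_2d(X)@c["R"].T+c["t"]
    return np.c_[p[:,0]/p[:,2]*c["fx"]+c["cx"],p[:,1]/p[:,2]*c["fy"]+c["cy"]]
def ray(c,u,v):
    d=c["R"].T@np.array([(u-c["cx"])/c["fx"],(v-c["cy"])/c["fy"],1]);o=-c["R"].T@c["t"];return o,d
def atz(c,u,v,z):
    o,d=ray(c,u,v);return o+d*(z-o[2])/d[2]
def tri(obs):
    A=[];b=[]
    for c,u,v in obs:
        o,d=ray(c,u,v);d=d/np.linalg.norm(d);P=np.eye(3)-np.outer(d,d);A.append(P);b.append(P@o)
    X=np.linalg.lstsq(np.vstack(A),np.hstack(b),rcond=None)[0]
    print("tri",X.round(1),"res",[ (proj(c,X)[0]-[u,v]).round(1) for c,u,v in obs]);return X
def ld(n): return dict(np.load(f"pics/{n}.npz"))
E
python3 - <<'E'
from h import *
for n in ["scene","top"]: snap(n,n+"1")
t=ld("top1");s=ld("scene1")
crop(t,130,230,90,90,7,"t_pail");crop(t,360,220,90,80,8,"t_stand");crop(t,200,160,190,90,4,"t_rack")
crop(s,190,120,110,80,7,"s_pail");crop(s,210,280,90,110,5,"s_stand");crop(s,260,130,110,190,3,"s_rack")
E
```

```text
(no output)
```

View pics/t_pail.png

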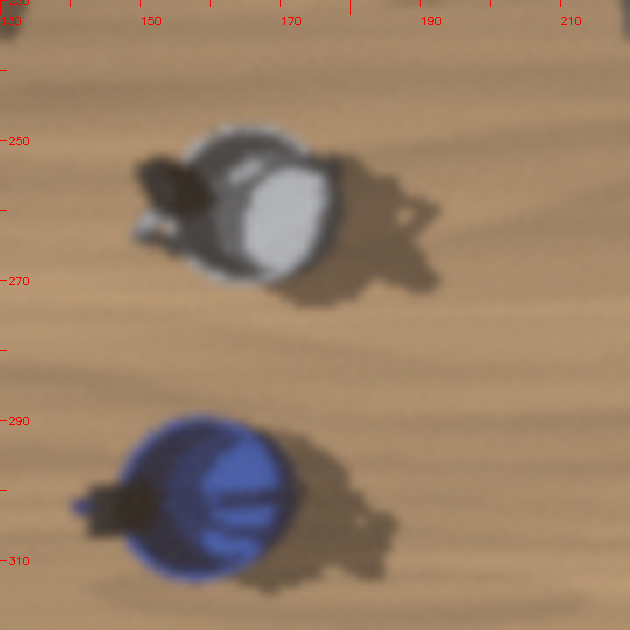

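View pics/t_stand.png

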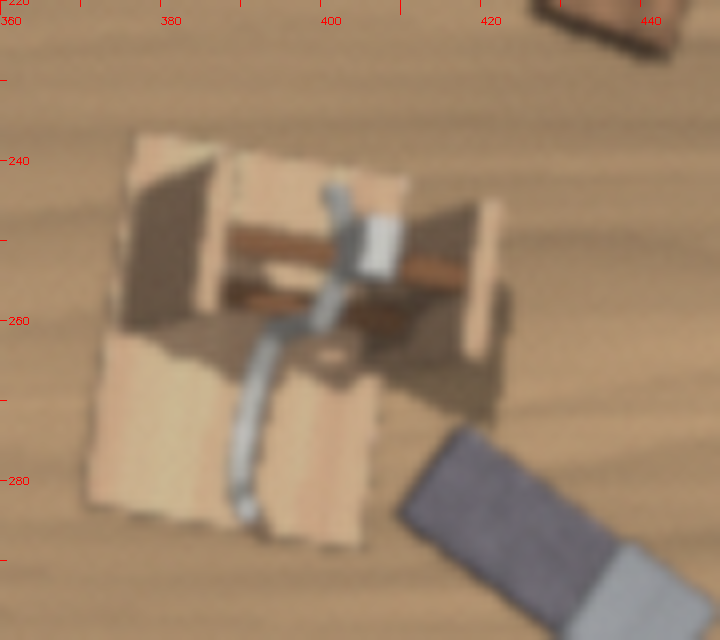

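View pics/t_rack.png

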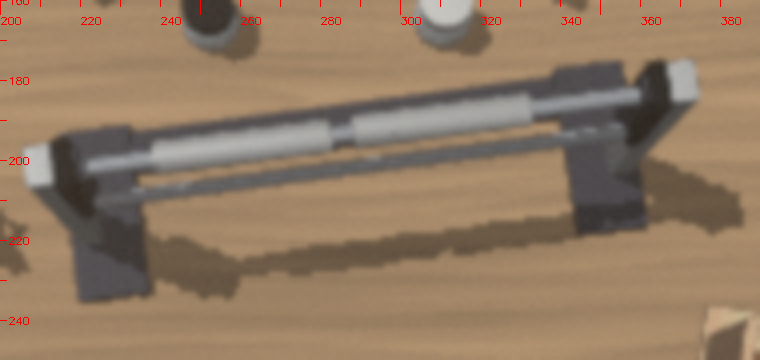

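View pics/s_pail.png

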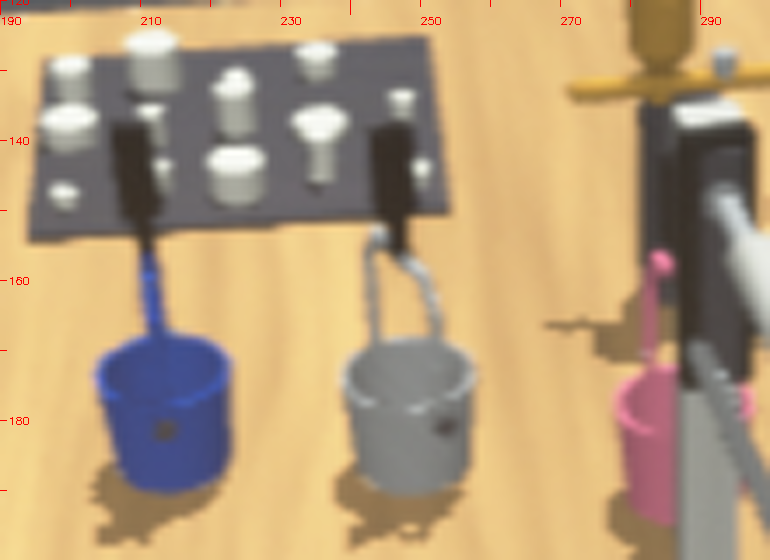

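View pics/s_stand.png

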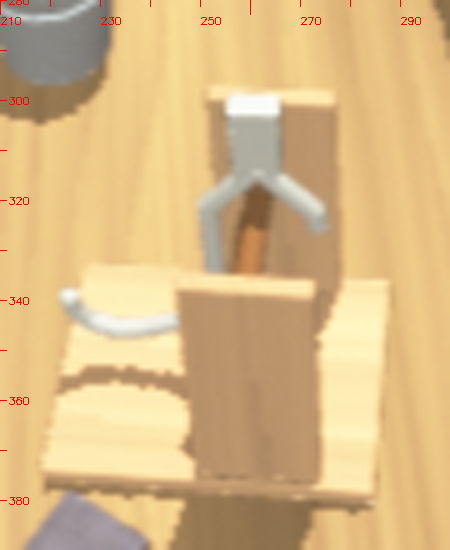

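View pics/s_rack.png

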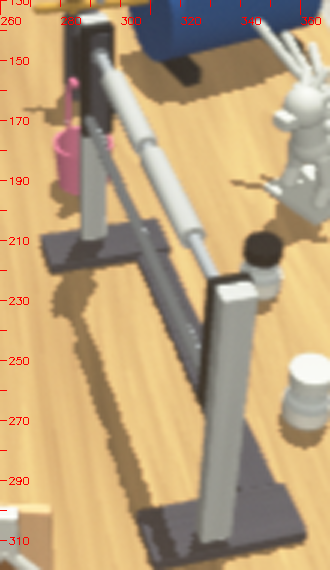

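```bash
python3 - <<'E'
from h import *
t=ld("top1");s=ld("scene1")
print("cam top",(-t["R"].T@t["t"]).round(0),"scene",(-s["R"].T@s["t"]).round(0))
T=lambda x,y,o,k:(o[0]+x/k,o[1]+y/k)
P={}
def at(name,c,x,y,o,k,z):
    u=T(x,y,o,k);p=atz(c,*u,z);print(name,np.round(u,1),p.round(1));return p
r=(200,160)
L=at("postL",t,37,165,r,4,243);R=at("postR",t,682,81,r,4,243)
d=R-L;print("len",np.linalg.norm(d),"mid",(L+R)/2,"yaw of rack y",np.degrees(np.arctan2(-d[1],-d[0]))-90)
a=at("slL",t,153,155,r,4,225);b=at("slR",t,530,108,r,4,225);g=at("groove",t,342,133,r,4,225)
print(np.linalg.norm(a-b),(a+b)/2, np.linalg.norm(g-a),np.linalg.norm(g-b))
# scene
r=(260,130)
Ls=at("postLs",s,93,20,r,3,243);Rs=at("postRs",s,236,288,r,3,243);print(np.linalg.norm(Ls-Rs),(Ls+Rs)/2)
tri([(t,209.3,201.3),(s,260+93/3,130+20/3)]);tri([(t,370.5,180.3),(s,260+236/3,130+288/3)])
tri([(t,285.5,193.3),(s,260+149/3,130+144/3)])
# sleeve ends scene
tri([(t,238.3,198.7),(s,260+108/3,130+76/3)]);tri([(t,332.5,187),(s,260+192/3,130+236/3)])
# pail: tab top
print("pail rim center")
at("rim t",t,250,203,(130,230),7,50);at("rim s",s,409,372,(190,120),7,50)
# bottom-ish
tabt=tri([(t,130+172/7,230+186/7),(s,190+393/7,120+130/7)])
print("stand/hook")
tri([(t,360+380/8,220+246/8),(s,210+253/5,280+105/5)])
# cheeks top
at("cheekfar t",t,212,232,(360,220),8,132);at("cheeknear t",t,482,280,(360,220),8,132)
at("cheekfar s",s,272,97,(210,280),5,132);at("cheeknear s",s,248,288,(210,280),5,132)
# base corners
for n,x,y in [("bl",85,502),("br",362,548),("tl",135,135),("tr",408,180)]: at("base "+n,t,x,y,(360,220),8,10)
for n,x,y in [("bl",45,472),("br",372,500),("tl",85,265),("tr",388,282)]: at("base_s "+n,s,x,y,(210,280),5,10)
# hook tip
tri([(t,360+246/8,220+512/8),(s,210+70/5,280+297/5)])
E
```

```text
cam top [ 403.    2. 1262.] scene [ 468. -777.  751.]
postL [209.2 201.2] [594.6 158.7 243. ]
postR [370.5 180.2] [ 635.3 -210.6  243. ]
len 371.5816183272529 mid [614.9806405  -25.94503162 243.        ] yaw of rack y 6.285108281658211
slL [238.2 198.8] [602.4  94.5 225. ]
slR [332.5 187. ] [ 625.3 -125.   225. ]
groove [285.5 193.2] [612.9 -15.2 225. ]
220.62527271474806 [613.86454724 -15.25942161 225.        ] 110.18810440999655 110.44477885279697
postLs [291.  136.7] [598.3 164.7 243. ]
postRs [338.7 226. ] [ 640.2 -200.6  243. ]
367.7052393095674 [619.23934848 -17.93278184 243.        ]
tri [595.6 158.1 246.3] res [array([ 0. , -0.8]), array([-0.7,  0.1])]
tri [ 635.6 -209.3  250.4] res [array([ 0.1, -0.9]), array([-1.1,  0.2])]
tri [614.1 -15.3 231.4] res [array([ 0. , -1.1]), array([-1.1,  0.2])]
tri [601.6  94.1 228.3] res [array([-0. ,  0.1]), array([ 0.1, -0. ])]
tri [ 626.4 -124.9  227.1] res [array([ 0. , -0.7]), array([-0.7,  0.2])]
pail rim center
rim t [165.7 259. ] [478.  303.6  50. ]
rim s [248.4 173.1] [483.4 303.8  50. ]
tri [480.3 299.6 173.4] res [array([-0. , -1.5]), array([-1.2,  0.2])]
stand/hook
tri [ 478.4 -304.8  173.7] res [array([-0.1, -0.8]), array([-1.1,  0.2])]
cheekfar t [386.5 249. ] [ 484.9 -264.6  132. ]
cheeknear t [420.2 255. ] [ 468.  -347.7  132. ]
cheekfar s [264.4 299.4] [ 488.7 -267.6  132. ]
cheeknear s [259.6 337.6] [ 473.3 -350.5  132. ]
base bl [370.6 282.8] [ 402.8 -244.8   10. ]
base br [405.2 288.5] [ 385.  -338.4   10. ]
base tl [376.9 236.9] [ 527.9 -268.7   10. ]
base tr [411.  242.5] [ 510.1 -362.3   10. ]
base_s bl [219.  374.4] [ 390.1 -338.9   10. ]
base_s br [284.4 380. ] [ 514.4 -365.5   10. ]
base_s tl [227. 333.] [ 406.6 -246.8   10. ]
base_s tr [287.6 336.4] [ 532.9 -270.7   10. ]
tri [ 401.  -289.7   49.9] res [array([-0.2, -1.1]), array([-1.4,  0.2])]
```

```bash
cat >> h.py <<'E'
def box(cx,cy,cz,sx,sy,sz):
    g=np.array([[a,b,c] for a in(-1,1) for b in(-1,1) for c in(-1,1)])*np.array([sx,sy,sz])/2+[cx,cy,cz]
    return [(g[i],g[j]) for i in range(8) for j in range(i) if bin(i^j).count("1")==1]
def hooksegs():
    S=box(0,0,38,18,10,34);pts=[(21,0,-21),(0,0,9),(-20,0,-14),(-20,0,-68),(-40,0,-89),(-62,0,-93.5),(-80,0,-70)]
    S+=[(np.array(a,float),np.array(b,float)) for a,b in zip(pts,pts[1:])];return S
def pailsegs():
    S=box(0,0,150,18,10,42);a=np.linspace(0,2*np.pi,25)
    for z in(0,50):
        r=31 if z else 25
        c=np.c_[r*np.cos(a),r*np.sin(a),0*a+z];S+=list(zip(c,c[1:]))
    p=[(0,-31,50),(0,-28,110),(0,28,110),(0,31,50)]
    S+=[(np.array(a,float),np.array(b,float)) for a,b in zip(p,p[1:])];return S
def overlay(c,items,u0,v0,w,h,k,name):
    im=cv2.resize(c["img"][v0:v0+h,u0:u0+w,::-1],None,fx=k,fy=k,interpolation=cv2.INTER_CUBIC)
    for segs,pos,yaw in items:
        M=Ro.from_euler("z",yaw).as_matrix()
        for a,b in segs:
            q=proj(c,np.array([a,b])@M.T+pos);q=((q-[u0-.5,v0-.5])*k).astype(int)
            cv2.line(im,tuple(map(int,q[0])),tuple(map(int,q[1])),(0,255,0),1)
    cv2.imwrite(f"pics/{name}.png",im)
E
python3 - <<'E'
from h import *
t=ld("top1");s=ld("scene1")
print("tab top t",atz(t,407.5,250.8,180),"s",atz(s,260.6,301,180))
print("pail tab top t",atz(t,154.6,256.6,171),"s",atz(s,246.1,138.6,171))
H=[(hooksegs(),np.array([478,-306,125]),-.19)]
P=[(pailsegs(),np.array([480,302,0]),.41)]
overlay(t,H,360,220,90,80,6,"a1");overlay(s,H,210,280,90,110,5,"a2");overlay(t,P,130,230,70,60,7,"a3");overlay(s,P,230,120,50,80,7,"a4")
a=[cv2.imread(f"pics/a{i}.png") for i in(1,2,3,4)]
W=np.zeros((1050,1000,3),np.uint8)
W[:480,:540]=a[0];W[:550,550:1000]=a[1];W[480:900,:490]=a[2];W[490:1050,500:850][60:]=a[3][:500]
cv2.imwrite("pics/ov1.png",cv2.resize(W,(760,798))[:,:]) 
cv2.imwrite("pics/ov1a.png",W[:550]);cv2.imwrite("pics/ov1b.png",W[480:1050,:860])
E
```

```text
tab top t [ 475.94285476 -303.11072369  180.        ] s [ 480.15592894 -309.7884931   180.        ]
pail tab top t [476.8173809  300.03672373 171.        ] s [483.75083331 304.46776102 171.        ]
```

View pics/ov1a.png

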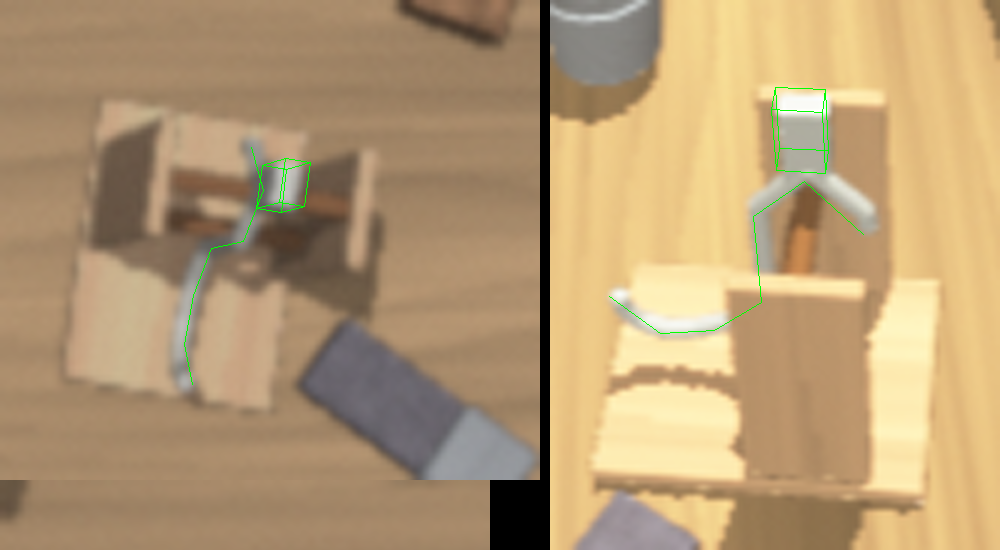

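View pics/ov1b.png

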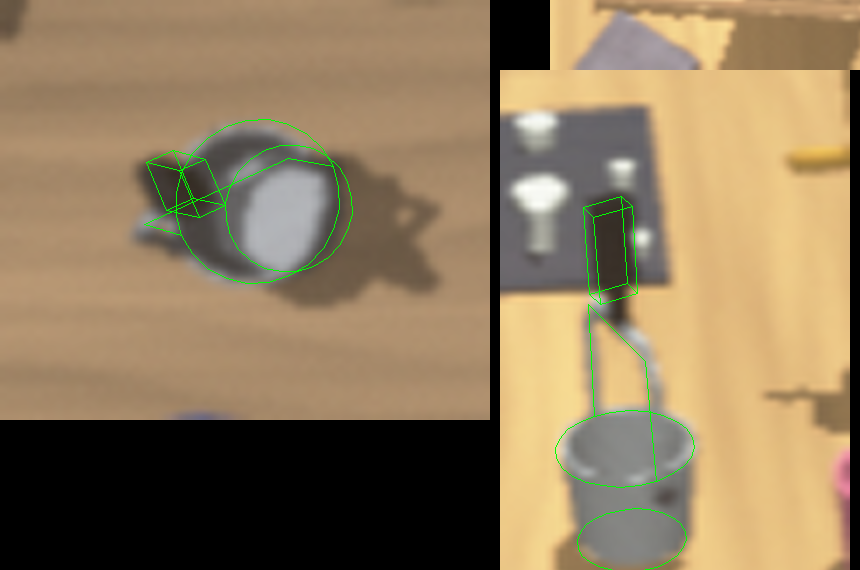

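```bash
cat >> h.py <<'E'
def delta(x,y,z,yaw,n=None,p=None):
    s=state();p=s["eef_pos"] if p is None else np.array(p);R=Ro.from_euler("xyz",s["tcp_rot"])
    Rt=Ro.from_euler("xyz",[np.pi,0,yaw])
    d=R.inv().apply(np.array([x,y,z])-p)/1000;r=(R.inv()*Rt).as_rotvec()
    m=n or int(max(np.ceil(np.linalg.norm(d)/.048),np.ceil(np.linalg.norm(r)/.14),1))
    print("total",d.round(4),r.round(3),"rows",m,"each",(d/m).round(4),(r/m).round(3));
def st():
    s=state();print("t",round(s["t"],2),"pos",s["eef_pos"].round(1),"rot",s["tcp_rot"].round(4),"F",s["ft_force"].round(2),"M",s["moment"].round(2),"op",round(s["opening"],3),"q",s["joints"].round(2))
E
python3 - <<'E'
from h import *
c=read_camera("wrist");s=state();C=-c["R"].T@c["t"];R=Ro.from_euler("xyz",s["tcp_rot"]);print("cam in tool",R.inv().apply(C-s["eef_pos"]),"axis",R.inv().apply(c["R"][2]))
delta(480,260,320,2.95)
delta(450,-300,320,2.95,p=[480,260,320])
E
```

```text
cam in tool [ 6.50882704e+01 -1.20567094e-01 -1.56245690e+02] axis [-2.36752489e-01  2.58680604e-04  9.71569962e-01]
total [-0.3477 -0.2042 -0.0915] [-0.    -0.    -0.192] rows 9 each [-0.0386 -0.0227 -0.0102] [-0.    -0.    -0.021]
total [-1.819e-01 -5.305e-01  2.000e-04] [-0.    -0.    -0.192] rows 12 each [-0.0152 -0.0442  0.    ] [-0.    -0.    -0.016]
```

Call:
play_rows([
  [0, 0, -0.045, 0, 0, -0.096, 100],
  [0, 0, -0.045, 0, 0, -0.096, 100],
  [-0.045, -0.02, 0, 0, 0, 0, 100],
  [-0.045, -0.02, 0, 0, 0, 0, 100],
  [-0.045, -0.02, 0, 0, 0, 0, 100],
  [-0.045, -0.02, 0, 0, 0, 0, 100],
  [-0.045, -0.02, 0, 0, 0, 0, 100],
])

```text
t: 1.0
eef_pos: [437.6, 439.7, 322.1]
tcp_rot: [-3.141, 0.0, 2.968]
ft_force: [0.5, 0.6, -0.5]
opening: 0.998
```

```bash
python3 - <<'E'
from h import *
st();delta(485,290,320,2.95)
E
```

```text
t 1.0 pos [437.6 439.7 322.1] rot [-3.1411e+00  4.0000e-04  2.9680e+00] F [ 0.49  0.64 -0.5 ] M [-0.   -0.03 -0.01] op 0.998 q [ 0.68  0.41  1.44 -0.    1.29 -0.72]
total [-0.0725 -0.1393  0.0021] [-0.     0.     0.018] rows 4 each [-0.0181 -0.0348  0.0005] [-0.     0.     0.004]
```

Call:
play_rows([
  [-0.018, -0.035, 0, 0, 0, 0.005, 100],
  [-0.018, -0.035, 0, 0, 0, 0.005, 100],
  [-0.018, -0.035, 0, 0, 0, 0.005, 100],
  [-0.018, -0.034, 0, 0, 0, 0.003, 100],
  [0, 0, 0, 0, 0, 0, 100],
])

```text
t: 1.5
eef_pos: [489.1, 280.2, 320.8]
tcp_rot: [-3.14, 0.0, 2.944]
ft_force: [0.8, 0.3, 0.4]
opening: 1.001
```

```bash
python3 - <<'E'
from h import *
st();w=snap("wrist","w2");st();delta(465,-300,320,2.95)
P=[(pailsegs(),np.array([480,302,0]),.41)]
overlay(w,P,0,0,560,420,1,"w2o")
E
```

```text
t 1.5 pos [489.1 280.2 320.8] rot [-3.1396e+00  3.0000e-04  2.9436e+00] F [0.8  0.26 0.38] M [ 0.01 -0.04 -0.02] op 1.001 q [ 0.4   0.32  1.58 -0.    1.24 -0.97]
t 1.55 pos [488.6 281.7 320.8] rot [-3.1403e+00  1.0000e-04  2.9440e+00] F [ 1.04 -0.1   0.8 ] M [ 0.02 -0.03  0.  ] op 0.998 q [ 0.41  0.32  1.58 -0.    1.24 -0.97]
total [-0.091  -0.5751  0.0016] [-0.001  0.    -0.006] rows 13 each [-0.007  -0.0442  0.0001] [-0.  0. -0.]
```

View pics/w2o.png

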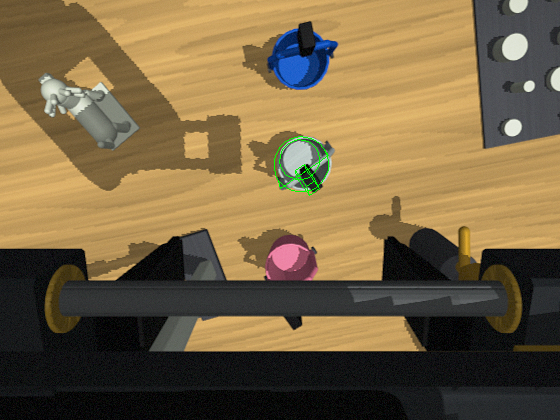

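```bash
python3 - <<'E'
from h import *
w=ld("w2")
im=[]
for i,P in enumerate([((480,302,0),.41),((480,304,0),.48)]):
    overlay(w,[(pailsegs(),np.array(P[0]),P[1])],265,125,80,80,5,"x")
    im.append(cv2.imread("pics/x.png"))
crop(w,265,125,80,80,5,"x");
cv2.imwrite("pics/w2z.png",np.hstack(im[:1]+[cv2.imread("pics/x.png")]))
E
```

```text
(no output)
```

View pics/w2z.png

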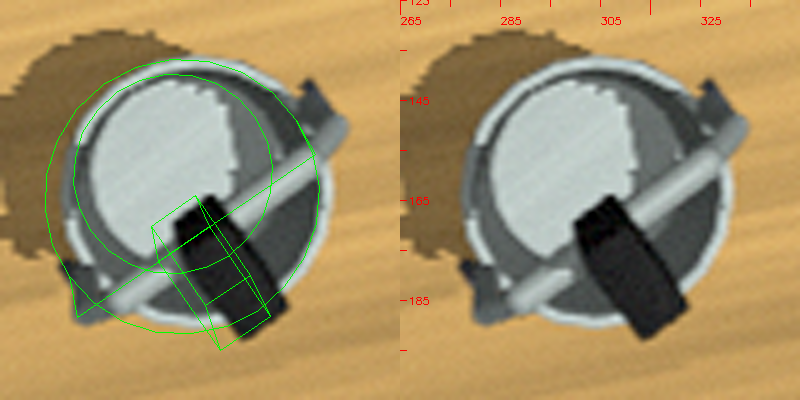

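```bash
python3 - <<'E'
from h import *
w=ld("w2")
for z in (171,129): print(z,proj(w,[480,302,z]))
a=atz(w,265+88/5,125+308/5,110);b=atz(w,265+338/5,125+130/5,110);print("bar ends",a,b,(a+b)/2,np.linalg.norm(a-b),"yaw",np.arctan2(-(b-a)[0],(b-a)[1]))
print("rim",atz(w,265+198/5,125+190/5,50))
# tab far-end (top) : visible corners of the end
for z,x,y in[(171,268,322),(129,190,212)]: print(z,atz(w,265+x/5,125+y/5,z))
E
```

```text
171 [[307.43897742 182.37086301]]
129 [[304.66254187 174.74509742]]
bar ends [490.27473569 279.07127989 110.        ] [465.66854613 333.02285133 110.        ] [477.97164091 306.04706561 110.        ] 59.297863589830506 yaw 0.4278978765323615
rim [479.32961067 306.39476092  50.        ]
171 [487.54082726 309.92503502 171.        ]
129 [473.0032806 301.7463366 129.       ]
```

Wrist picture: steel pail at (303,165), pail placed at about (479,306), yaw 0.43; the overlay matches in size. On to the hook.

Call:
play_rows([
  [-0.006, -0.046, 0, 0, 0, 0, 100],
  [-0.006, -0.046, 0, 0, 0, 0, 100],
  [-0.006, -0.046, 0, 0, 0, 0, 100],
  [-0.006, -0.046, 0, 0, 0, 0, 100],
  [-0.006, -0.046, 0, 0, 0, 0, 100],
  [-0.006, -0.046, 0, 0, 0, 0, 100],
  [-0.006, -0.046, 0, 0, 0, 0, 100],
  [-0.006, -0.046, 0, 0, 0, 0, 100],
])

```text
t: 2.35
eef_pos: [464.4, -89.9, 320.8]
tcp_rot: [3.14, 0.002, 2.959]
ft_force: [0.8, 0.4, -0.3]
opening: 1.001
```

```bash
python3 - <<'E'
from h import *
st();w=snap("wrist","w3");delta(478,-305,290,2.95)
R=[614.5,-15.3];P=[]
crop(w,0,0,560,420,1,"w3v")
E
```

```text
t 2.35 pos [464.4 -89.9 320.8] rot [3.1403e+00 1.9000e-03 2.9592e+00] F [ 0.85  0.36 -0.35] M [-0.01 -0.02 -0.01] op 1.001 q [-0.33  0.18  1.78  0.    1.18 -1.72]
total [-0.0519 -0.2036  0.0309] [-0.001  0.002  0.007] rows 5 each [-0.0104 -0.0407  0.0062] [-0.     0.     0.001]
```

View pics/w3v.png

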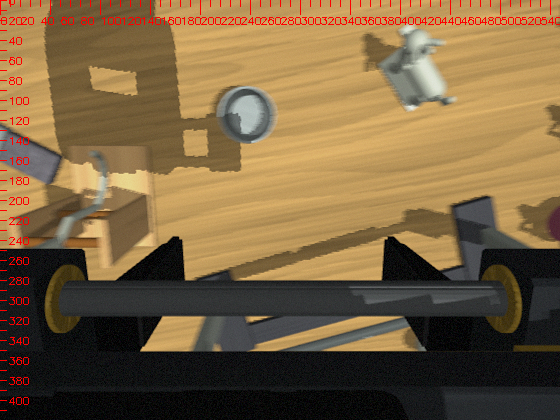

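Moving on; the hook's stand lies at the left of the picture, around (80,200).

Call:
play_rows([
  [-0.01, -0.041, 0.004, 0, 0, 0, 100],
  [-0.01, -0.041, 0.004, 0, 0, 0, 100],
  [-0.01, -0.041, 0.004, 0, 0, 0, 100],
  [-0.008, -0.041, 0.004, 0, 0, 0, 100],
  [-0.006, -0.03, 0.004, 0, 0, 0.005, 100],
  [0, 0, 0, 0, 0, 0, 100],
  [0, 0, 0, 0, 0, 0, 100],
])

```text
t: 3.1
eef_pos: [475.6, -299.1, 299.7]
tcp_rot: [3.141, 0.004, 2.954]
ft_force: [0.2, 0.2, 0.0]
opening: 1.002
```

```bash
python3 - <<'E'
from h import *
st();w=snap("wrist","w4");
overlay(w,[(hooksegs(),np.array([478,-306,125]),-.19)],200,90,160,170,4,"w4o")
crop(w,200,90,160,170,4,"w4c")
E
```

```text
t 3.1 pos [ 475.6 -299.1  299.7] rot [3.1405 0.0038 2.954 ] F [0.25 0.21 0.01] M [ 0.02  0.   -0.01] op 1.002 q [-0.68  0.33  1.62  0.    1.18 -2.06]
```

View pics/w4o.png

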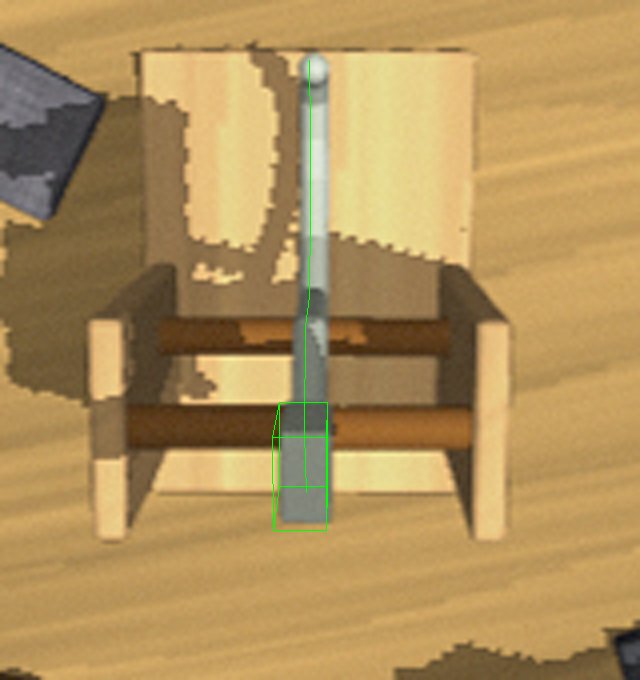

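View pics/w4c.png

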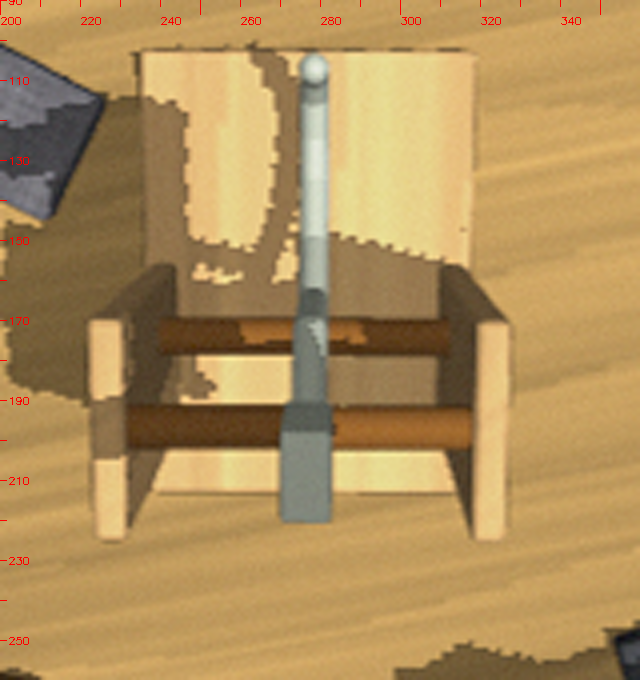

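```bash
python3 - <<'E'
from h import *
w=ld("w4")
print(atz(w,200+305.5/4-.5+.5,90+477/4,180), atz(w,200+314/4,90+72/4,55+4), proj(w,[477,-305,180]))
a=atz(w,200+105/4,90+430/4,132);b=atz(w,200+492/4,90+430/4,132);print(a,b,(a+b)/2,b-a,np.arctan2(-(b-a)[0],(b-a)[1]))
delta(477,-305,158,2.95)
E
```

```text
[ 477.22472812 -304.39736     180.        ] [ 403.0445295  -289.73947273   59.        ] [[275.52903149 209.10969951]]
[ 470.20080547 -348.40032392  132.        ] [ 485.96445469 -265.34351708  132.        ] [ 478.08263008 -306.8719205   132.        ] [15.76364922 83.05680684  0.        ] -0.18756271699519717
total [-0.0019 -0.006   0.1417] [0.001 0.004 0.005] rows 3 each [-0.0006 -0.002   0.0472] [0.    0.001 0.002]
```

Call:
play_rows([
  [-0.001, -0.003, 0.045, 0, 0.002, 0.002, 100],
  [-0.001, -0.002, 0.045, 0, 0.002, 0.002, 100],
  [0, 0, 0.03, 0, 0, 0, 100],
  [0, 0, 0, 0, 0, 0, 100],
])

```text
t: 3.55
eef_pos: [480.0, -298.8, 179.5]
tcp_rot: [-3.14, 0.006, 2.957]
ft_force: [-0.6, 0.3, 0.8]
opening: 1.001
```

```bash
python3 - <<'E'
from h import *
st();w=snap("wrist","w5");delta(477.2,-304.8,160,2.95)
crop(w,170,150,240,200,3,"w5c")
E
```

```text
t 3.55 pos [ 480.  -298.8  179.5] rot [-3.1402  0.0055  2.9569] F [-0.56  0.33  0.78] M [ 0.05  0.01 -0.03] op 1.001 q [-0.67  0.46  1.77  0.    0.91 -2.06]
total [ 0.0026 -0.006   0.0215] [-0.003  0.008  0.007] rows 1 each [ 0.0026 -0.006   0.0215] [-0.003  0.008  0.007]
```

View pics/w5c.png

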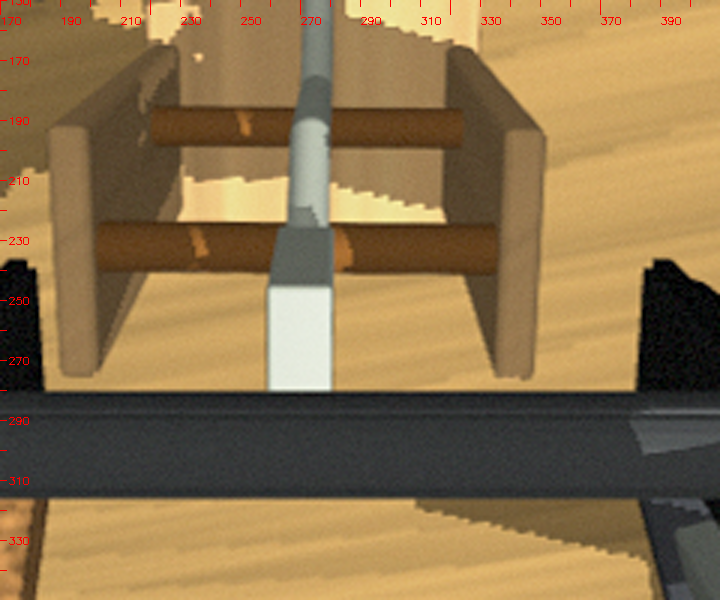

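Call:
play_rows([
  [0.002, -0.006, 0.012, 0, 0.006, 0.004, 100],
  [0, -0.002, 0.008, 0, 0.002, 0.002, 100],
  [0, 0, 0, 0, 0, 0, 100],
])

```text
t: 3.9
eef_pos: [479.1, -307.1, 164.7]
tcp_rot: [-3.136, 0.005, 2.953]
ft_force: [0.7, 0.6, -0.4]
opening: 0.997
```

```bash
python3 - <<'E'
from h import *
st();delta(477.2,-304.7,160,2.95)
E
```

```text
t 3.9 pos [ 479.1 -307.1  164.7] rot [-3.1359  0.005   2.9528] F [ 0.73  0.61 -0.4 ] M [0.06 0.04 0.01] op 0.997 q [-0.68  0.48  1.77 -0.    0.88 -2.06]
total [0.0024 0.002  0.0047] [-0.006  0.005  0.003] rows 1 each [0.0024 0.002  0.0047] [-0.006  0.005  0.003]
```

Call:
play_rows([
  [0.002, 0.002, 0.004, -0.005, 0.005, 0.003, 100],
  [0, 0, 0, 0, 0, 0, 100],
  [0, 0, 0, 0, 0, 0, 100],
])

```text
t: 4.2
eef_pos: [477.8, -305.1, 161.9]
tcp_rot: [-3.14, 0.002, 2.949]
ft_force: [0.2, 0.5, -0.5]
opening: 0.997
```

```bash
python3 - <<'E'
from h import *
st();delta(477.2,-304.7,160,2.95)
E
```

```text
t 4.2 pos [ 477.8 -305.1  161.9] rot [-3.1402e+00  1.7000e-03  2.9490e+00] F [ 0.19  0.53 -0.49] M [0.03 0.   0.04] op 0.997 q [-0.68  0.49  1.78 -0.    0.88 -2.06]
total [0.0007 0.0003 0.0019] [-0.001  0.002 -0.001] rows 1 each [0.0007 0.0003 0.0019] [-0.001  0.002 -0.001]
```

Well placed; close.

Call:
play_rows([
  [0, 0, 0.001, 0, 0, 0, 0],
  [0, 0, 0, 0, 0, 0, 0],
  [0, 0, 0, 0, 0, 0, 0],
  [0, 0, 0, 0, 0, 0, 0],
  [0, 0, 0, 0, 0, 0, 0],
  [0, 0, 0, 0, 0, 0, 0],
  [0, 0, 0, 0, 0, 0, 0],
  [0, 0, 0, 0, 0, 0, 0],
])

```text
t: 5.0
eef_pos: [478.0, -305.3, 161.5]
tcp_rot: [-3.14, 0.003, 2.949]
ft_force: [0.1, -0.2, 0.2]
opening: 0.381
```

```bash
python3 - <<'E'
from h import *
st()
E
```

```text
t 5.0 pos [ 478.  -305.3  161.5] rot [-3.1397e+00  2.7000e-03  2.9489e+00] F [ 0.11 -0.16  0.17] M [ 0.01  0.02 -0.05] op 0.381 q [-0.68  0.49  1.78 -0.    0.87 -2.06]
```

Call:
play_rows([
  [0, 0, 0, 0, 0, 0, 0],
  [0, 0, 0, 0, 0, 0, 0],
  [0, 0, 0, 0, 0, 0, 0],
  [0, 0, 0, 0, 0, 0, 0],
  [0, 0, 0, 0, 0, 0, 0],
  [0, 0, 0, 0, 0, 0, 0],
])

```text
t: 5.6
eef_pos: [478.0, -305.2, 161.5]
tcp_rot: [-3.14, 0.003, 2.949]
ft_force: [-1.3, -0.5, 0.1]
opening: 0.108
```

```bash
python3 - <<'E'
from h import *
st()
E
```

```text
t 5.6 pos [ 478.  -305.2  161.5] rot [-3.1398e+00  2.6000e-03  2.9489e+00] F [-1.28 -0.47  0.14] M [ 0.04  0.03 -0.04] op 0.108 q [-0.68  0.49  1.78 -0.    0.87 -2.06]
```

Call:
play_rows([
  [0, 0, -0.03, 0, 0, 0, 0],
  [0, 0, -0.045, 0, 0, 0, 0],
  [0, 0, -0.045, 0, 0, 0, 0],
  [0, 0, -0.045, 0, 0, 0, 0],
  [0, 0, 0, 0, 0, 0, 0],
])

```text
t: 6.1
eef_pos: [477.1, -304.6, 331.2]
tcp_rot: [3.141, -0.001, 2.949]
ft_force: [0.6, 0.4, -0.8]
opening: 0.105
```

```bash
python3 - <<'E'
from h import *
st();w=snap("wrist","w6");delta(515,-40,325,3.25)
crop(w,0,0,560,420,1,"w6c")
E
```

```text
t 6.1 pos [ 477.1 -304.6  331.2] rot [ 3.1415e+00 -1.1000e-03  2.9488e+00] F [ 0.62  0.45 -0.81] M [-0.   -0.05 -0.01] op 0.105 q [-0.68  0.32  1.56 -0.    1.27 -2.06]
total [0.0128 0.2666 0.0038] [ 0.003 -0.004 -0.301] rows 6 each [0.0021 0.0444 0.0006] [ 0.    -0.001 -0.05 ]
```

View pics/w6c.png

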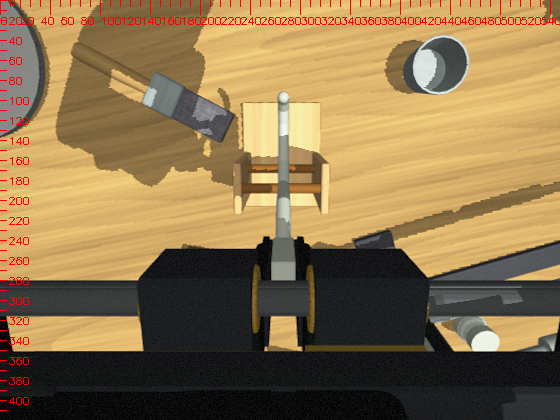

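Call:
play_rows([
  [0.0, 0.044, 0, 0, 0, -0.06, 0],
  [0.0, 0.044, 0, 0, 0, -0.06, 0],
  [0.0, 0.044, 0, 0, 0, -0.06, 0],
  [0, 0.044, 0, 0, 0, -0.06, 0],
  [0, 0.044, 0, 0, 0, -0.06, 0],
  [0, 0.044, 0, 0, 0, 0, 0],
  [0, 0, 0, 0, 0, 0, 0],
])

```text
t: 6.85
eef_pos: [484.0, -33.0, 319.3]
tcp_rot: [3.132, -0.016, -3.026]
ft_force: [-0.7, 0.8, -0.4]
opening: 0.108
```

```bash
python3 - <<'E'
from h import *
st();delta(614,-15,325,3.25)
E
```

```text
t 6.85 pos [484.  -33.  319.3] rot [ 3.132  -0.0157 -3.0262] F [-0.66  0.82 -0.4 ] M [ 0.05 -0.06  0.01] op 0.108 q [-0.21  0.21  1.75  0.    1.2  -1.89]
total [-0.1311  0.003  -0.0077] [ 0.01  -0.016  0.007] rows 3 each [-0.0437  0.001  -0.0026] [ 0.003 -0.005  0.002]
```

Call:
play_rows([
  [-0.035, 0.001, -0.004, 0.01, -0.016, 0, 0],
  [-0.04, 0.001, -0.003, 0, 0, 0.004, 0],
  [-0.04, 0.001, 0, 0, 0, 0, 0],
  [-0.014, 0, 0, 0, 0, 0, 0],
  [0, 0, 0, 0, 0, 0, 0],
])

```text
t: 7.35
eef_pos: [614.3, -14.0, 318.8]
tcp_rot: [3.141, -0.008, -3.028]
ft_force: [-0.8, -0.2, -0.5]
opening: 0.106
```

```bash
python3 - <<'E'
from h import *
st();w=snap("wrist","w7");delta(614,-15,325,3.25)
t=snap("top","t7");s=snap("scene","s7");
crop(w,0,130,560,250,1,"w7c");crop(s,250,80,150,150,4,"s7c")
E
```

```text
t 7.35 pos [614.3 -14.  318.8] rot [ 3.1409 -0.008  -3.028 ] F [-0.8  -0.22 -0.46] M [0.04 0.01 0.02] op 0.106 q [-0.13  0.41  1.46 -0.    1.29 -1.81]
total [-0.0004 -0.0009 -0.0063] [ 0.001 -0.009  0.005] rows 1 each [-0.0004 -0.0009 -0.0063] [ 0.001 -0.009  0.005]
```

View pics/w7c.png

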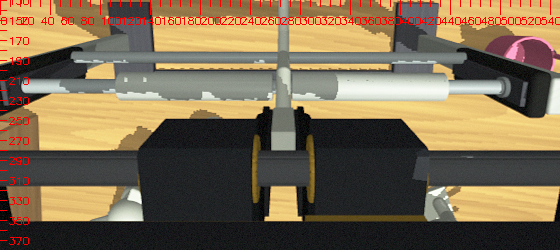

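View pics/s7c.png

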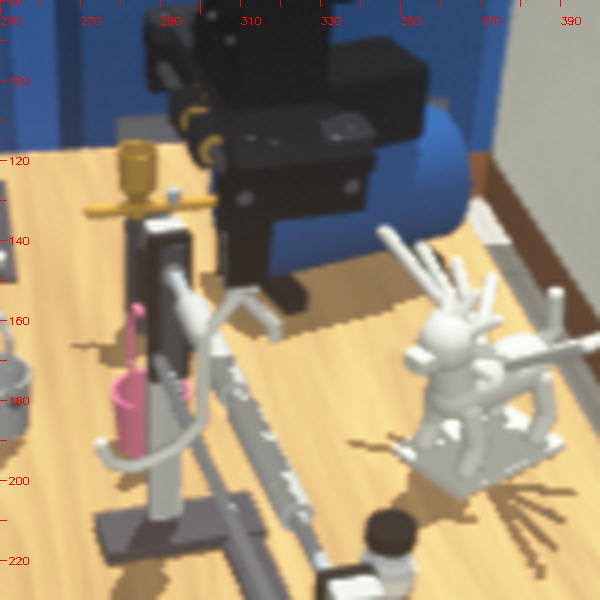

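```bash
python3 - <<'E'
from h import *
w=ld("w7")
crop(w,230,190,110,60,7,"w7d")
for u,v in[(125,217),(440,216)]: print(atz(w,u,v,225))
print(proj(w,[[614,-15.3,225],[614.3,-14,318.8]]))
E
```

```text
[ 626.97568959 -121.5414485   225.        ]
[601.88804022  92.06705915 225.        ]
[[281.74209955 215.80014797]
 [284.07411744 268.94761749]]
```

View pics/w7d.png

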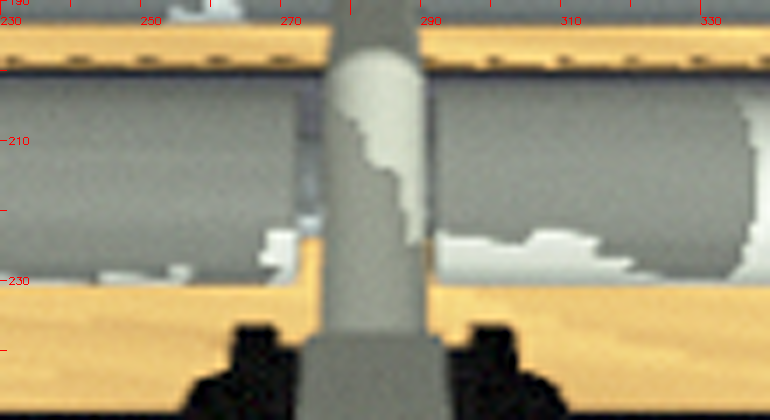

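```bash
python3 - <<'E'
from h import *
w=ld("w7")
print(proj(w,[[614.3,-14,z] for z in (225,283,235)]))
for z in (225,230,235): print(z,atz(w,282.2,216,z))
# hook features: tab top edges bottom in crop; the V bar centre at row~
print(w["R"]@ (Ro.from_euler("xyz",state()["tcp_rot"]).as_matrix()[:,1]))
E
```

```text
[[283.58442242 216.43272111]
 [283.83502038 243.3068477 ]
 [283.61951731 220.19629716]]
225 [614.10436394 -14.97359276 225.        ]
230 [612.84205582 -15.11099431 230.        ]
235 [611.57974771 -15.24839585 235.        ]
[9.99999676e-01 7.57845764e-04 2.71195895e-04]
```

Call:
play_rows([
  [0, -0.001, 0.012, 0, -0.008, 0.004, 0],
  [0, -0.001, 0.014, 0, 0, 0, 0],
  [0, 0, 0.012, 0, 0, 0, 0],
  [0, 0, 0, 0, 0, 0, 0],
])

```text
t: 7.9
eef_pos: [609.1, -17.5, 282.1]
tcp_rot: [-3.142, 0.002, -3.034]
ft_force: [-0.2, -0.8, -0.2]
opening: 0.105
```

```bash
python3 - <<'E'
from h import *
st();w=snap("wrist","w8");delta(614.1,-15,261.5,3.25)
crop(w,210,150,150,110,5,"w8d");print(proj(w,[614,-15.2,230]), proj(w,[state()["eef_pos"]-[0,0,z] for z in(0,40)]))
E
```

```text
t 7.9 pos [609.1 -17.5 282.1] rot [-3.1416e+00  2.0000e-03 -3.0345e+00] F [-0.2  -0.81 -0.23] M [ 0.09  0.02 -0.02] op 0.105 q [-0.14  0.42  1.53  0.    1.19 -1.82]
total [-0.0048  0.002   0.0216] [-0.     0.003 -0.001] rows 1 each [-0.0048  0.002   0.0216] [-0.     0.003 -0.001]
[[286.84089283 241.93340074]] [[283.85837821 270.57984763]
 [283.68957744 241.36736399]]
```

View pics/w8d.png

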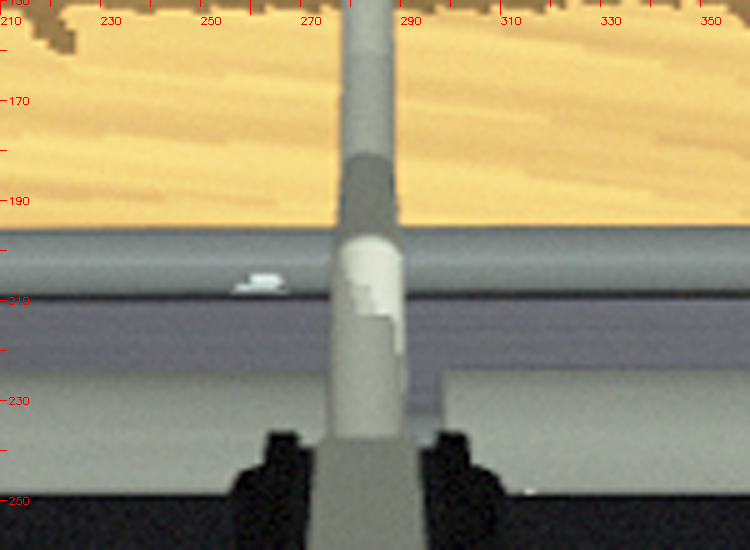

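Call:
play_rows([
  [-0.005, 0.002, 0.002, 0, 0, 0, 0],
  [0, 0, 0, 0, 0, 0, 0],
  [0, 0, 0, 0, 0, 0, 0],
])

```text
t: 8.25
eef_pos: [614.8, -15.0, 282.8]
tcp_rot: [-3.141, 0.006, -3.035]
ft_force: [0.1, -0.6, 0.1]
opening: 0.105
```

```bash
python3 - <<'E'
from h import *
st();w=snap("wrist","w9");delta(614.1,-15,261.5,3.25)
crop(w,230,190,110,60,7,"w9d");print(proj(w,[614,-15.2,230]), proj(w,[state()["eef_pos"]-[0,0,z] for z in(0,40)]))
E
```

```text
t 8.25 pos [614.8 -15.  282.8] rot [-3.1406  0.0057 -3.0346] F [ 0.09 -0.56  0.14] M [ 0.04  0.01 -0.01] op 0.105 q [-0.13  0.43  1.52  0.    1.19 -1.81]
total [0.0009 0.     0.0212] [-0.001  0.006 -0.001] rows 1 each [0.0009 0.     0.0212] [-0.001  0.006 -0.001]
[[283.49942612 231.40356327]] [[283.98242074 268.95080195]
 [283.85792205 239.91421168]]
```

View pics/w9d.png

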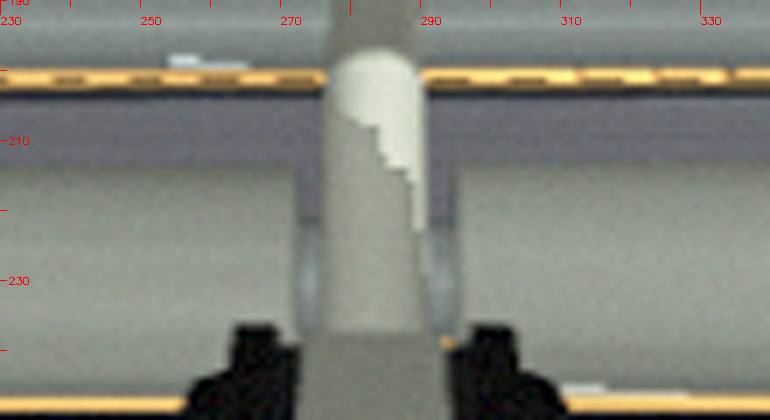

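Call:
play_rows([
  [0, 0, 0.005, 0, 0.004, 0, 0],
  [0, 0, 0.005, 0, 0, 0, 0],
  [0, 0, 0, 0, 0, 0, 0],
])

```text
t: 8.6
eef_pos: [614.9, -14.8, 272.1]
tcp_rot: [-3.141, 0.002, -3.034]
ft_force: [-0.3, 0.0, -0.3]
opening: 0.101
```

```bash
python3 - <<'E'
from h import *
st();w=snap("wrist","w10");delta(614.1,-15,261.5,3.25)
crop(w,230,190,110,60,7,"w10d")
E
```

```text
t 8.6 pos [614.9 -14.8 272.1] rot [-3.1405e+00  1.7000e-03 -3.0343e+00] F [-0.34  0.01 -0.31] M [0.09 0.03 0.03] op 0.101 q [-0.13  0.44  1.53 -0.    1.17 -1.81]
total [ 0.0009 -0.      0.0109] [-0.001  0.002 -0.001] rows 1 each [ 0.0009 -0.      0.0109] [-0.001  0.002 -0.001]
```

View pics/w10d.png

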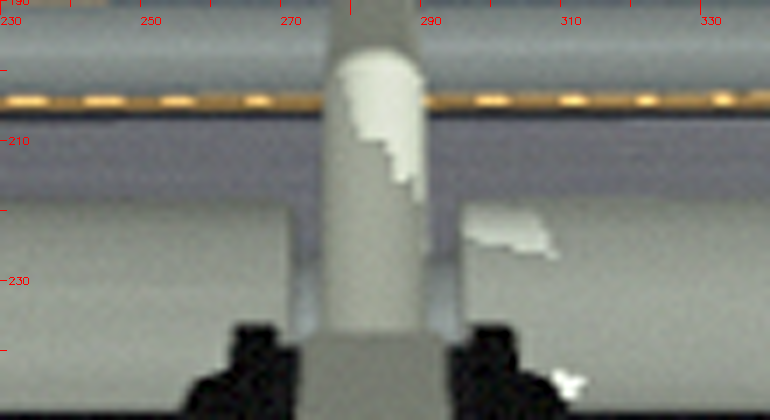

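Centred in the groove (edges at cols 271.5 and 296, hook at 283.6). Going on down in small steps.

Call:
play_rows([
  [0, 0, 0.005, 0, 0, 0, 0],
  [0, 0, 0.003, 0, 0, 0, 0],
  [0, 0, 0, 0, 0, 0, 0],
])

```text
t: 8.95
eef_pos: [615.0, -14.9, 263.7]
tcp_rot: [-3.141, 0.002, -3.034]
ft_force: [0.8, -0.3, -1.0]
opening: 0.107
```

```bash
python3 - <<'E'
from h import *
st();delta(614.1,-15,261.5,3.25)
E
```

```text
t 8.95 pos [615.  -14.9 263.7] rot [-3.1405e+00  2.0000e-03 -3.0344e+00] F [ 0.79 -0.25 -0.97] M [ 0.02 -0.   -0.01] op 0.107 q [-0.13  0.44  1.54 -0.    1.15 -1.81]
total [ 0.0009 -0.      0.0022] [-0.001  0.002 -0.001] rows 1 each [ 0.0009 -0.      0.0022] [-0.001  0.002 -0.001]
```

Call:
play_rows([
  [0, 0, 0.002, 0, 0, 0, 0],
  [0, 0, 0, 0, 0, 0, 0],
])

```text
t: 9.15
eef_pos: [614.9, -14.9, 261.8]
tcp_rot: [-3.14, 0.002, -3.034]
ft_force: [-1.1, -0.6, 1.8]
opening: 0.105
```

Call:
play_rows([
  [0, 0, 0.0015, 0, 0, 0, 0],
  [0, 0, 0, 0, 0, 0, 0],
])

```text
t: 9.35
eef_pos: [614.8, -15.0, 260.9]
tcp_rot: [-3.14, 0.002, -3.034]
ft_force: [-2.4, 0.7, 3.2]
opening: 0.102
```

```bash
python3 - <<'E'
from h import *
st();w=snap("wrist","w11");s=snap("scene","s11")
crop(w,200,170,160,80,5,"w11d");crop(s,250,100,130,130,4,"s11c")
E
```

```text
t 9.35 pos [614.8 -15.  260.9] rot [-3.1401e+00  2.3000e-03 -3.0343e+00] F [-2.37  0.67  3.22] M [0.01 0.51 0.02] op 0.102 q [-0.13  0.45  1.55 -0.    1.15 -1.81]
```

View pics/w11d.png

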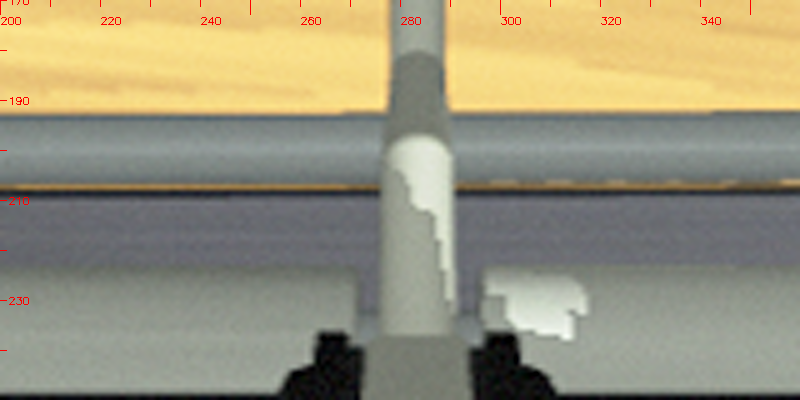

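View pics/s11c.png

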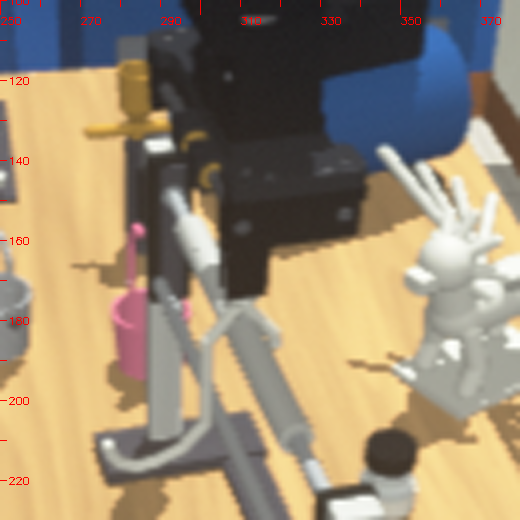

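Hook well between the groove edges (cols 271 and 296), about 3 N of bearing. Let go.

Call:
play_rows([
  [0.001, 0, 0, 0, 0, 0, 20],
  [0, 0, 0, 0, 0, 0, 35],
  [0, 0, 0, 0, 0, 0, 35],
  [0, 0, 0, 0, 0, 0, 35],
  [0, 0, 0, 0, 0, 0, 35],
  [0, 0, 0, 0, 0, 0, 35],
])

```text
t: 10.05
eef_pos: [614.2, -15.1, 260.3]
tcp_rot: [-3.14, 0.003, -3.034]
ft_force: [-0.3, -0.0, -0.7]
opening: 0.348
```

```bash
python3 - <<'E'
from h import *
st();w=snap("wrist","w12");s=snap("scene","s12")
crop(w,200,170,160,80,5,"w12d");crop(s,250,100,130,130,4,"s12c")
E
```

```text
t 10.05 pos [614.2 -15.1 260.3] rot [-3.1403e+00  3.0000e-03 -3.0345e+00] F [-0.27 -0.01 -0.66] M [ 0.04  0.01 -0.01] op 0.348 q [-0.13  0.45  1.55 -0.    1.14 -1.81]
```

View pics/w12d.png

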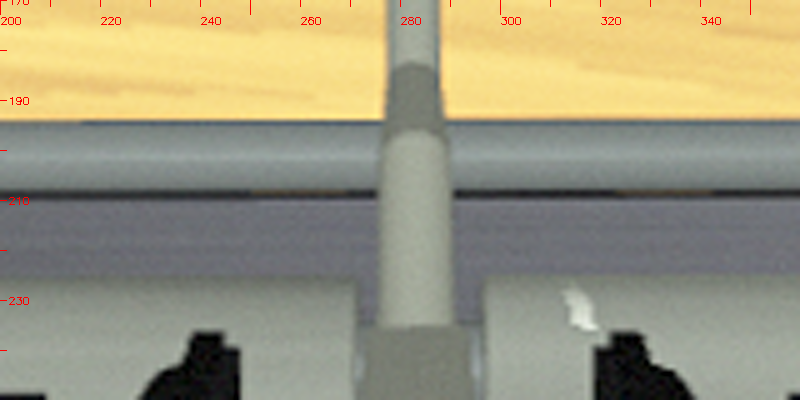

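View pics/s12c.png

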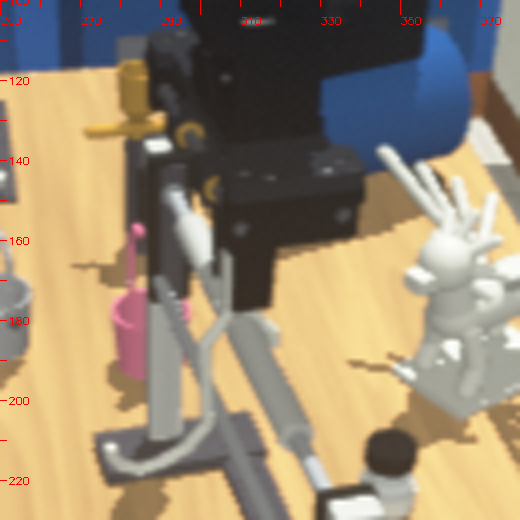

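Released; hook seated and shank leaning on the rest bar. Straight up, then over to the pail.

Call:
play_rows([
  [0, 0, -0.01, 0, 0, 0, 35],
  [0, 0, -0.03, 0, 0, 0, 35],
  [0, 0, -0.04, 0, 0, 0, 60],
  [0, 0, -0.02, 0, 0, 0, 80],
  [0, 0, 0, 0, 0, 0, 80],
])

```text
t: 10.65
eef_pos: [613.6, -14.9, 366.0]
tcp_rot: [-3.14, 0.003, -3.034]
ft_force: [-1.8, -0.1, -0.8]
opening: 0.544
```

```bash
python3 - <<'E'
from h import *
st();w=snap("wrist","w13");s=snap("scene","s13");t=snap("top","t13")
crop(w,150,120,260,140,3,"w13d");crop(s,260,130,90,100,6,"s13c")
delta(479,306,290,3.57)
E
```

```text
t 10.65 pos [613.6 -14.9 366. ] rot [-3.1404e+00  2.5000e-03 -3.0345e+00] F [-1.76 -0.12 -0.77] M [ 0.02 -0.   -0.02] op 0.544 q [-0.13  0.37  1.39 -0.    1.38 -1.81]
total [0.0985 0.3333 0.0724] [ 0.001 -0.003 -0.321] rows 8 each [0.0123 0.0417 0.009 ] [ 0.   -0.   -0.04]
```

View pics/w13d.png

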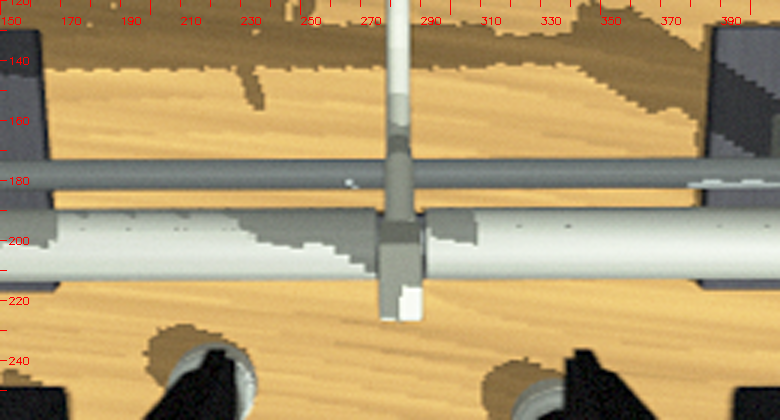

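View pics/s13c.png

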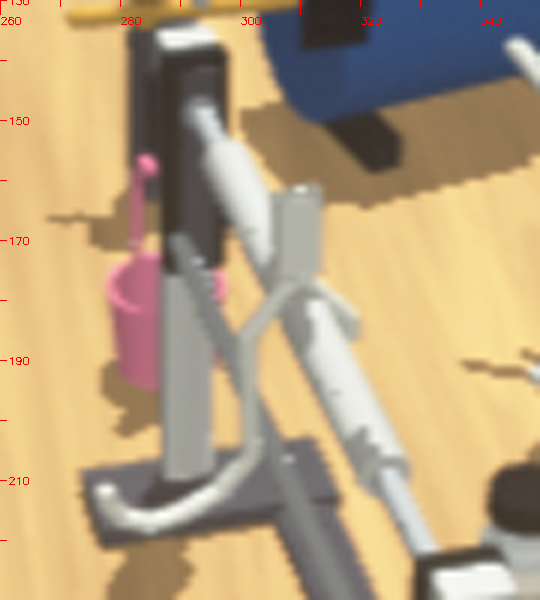

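Call:
play_rows([
  [0.012, 0.04, 0.005, 0, 0, 0, 80],
  [0.012, 0.043, 0.008, 0, 0, 0, 80],
  [0.012, 0.043, 0.008, 0, 0, 0, 80],
  [0.012, 0.043, 0.008, 0, 0, 0, 80],
  [0.012, 0.043, 0.008, 0, 0, -0.08, 80],
  [0.008, 0.043, 0.008, 0, 0, -0.08, 80],
  [0.004, 0.04, 0.008, 0, 0, -0.08, 80],
  [0, 0.02, 0, 0, 0, -0.08, 80],
])

```text
t: 11.6
eef_pos: [485.8, 293.3, 294.3]
tcp_rot: [3.137, -0.022, -2.711]
ft_force: [0.3, 0.0, -0.0]
opening: 0.801
```

```bash
python3 - <<'E'
from h import *
st();delta(479,306,290,3.57)
E
```

```text
t 11.6 pos [485.8 293.3 294.3] rot [ 3.1365 -0.0224 -2.7107] F [ 0.29  0.03 -0.03] M [ 0.08 -0.01  0.05] op 0.801 q [ 0.42  0.36  1.6   0.01  1.21 -1.58]
total [0.0008 0.0143 0.0044] [ 0.005 -0.022  0.002] rows 1 each [0.0008 0.0143 0.0044] [ 0.005 -0.022  0.002]
```

Call:
play_rows([
  [0.001, 0.013, 0, 0.005, -0.022, 0.002, 80],
  [0, 0, 0, 0, 0, 0, 80],
])

```text
t: 11.8
eef_pos: [476.8, 307.3, 290.8]
tcp_rot: [3.141, -0.006, -2.706]
ft_force: [0.4, 0.4, 0.3]
opening: 0.8
```

```bash
python3 - <<'E'
from h import *
st();w=snap("wrist","w14");delta(479,306,290,3.57)
overlay(w,[(pailsegs(),np.array([479,306,0]),.43)],230,140,110,120,5,"w14o");crop(w,230,140,110,120,5,"w14c")
E
```

```text
t 11.8 pos [476.8 307.3 290.8] rot [ 3.1415 -0.0058 -2.706 ] F [0.39 0.4  0.35] M [0.04 0.04 0.08] op 0.8 q [ 0.46  0.35  1.62  0.    1.18 -1.55]
total [-0.0012 -0.0013  0.0008] [ 0.    -0.006  0.007] rows 1 each [-0.0012 -0.0013  0.0008] [ 0.    -0.006  0.007]
```

View pics/w14o.png

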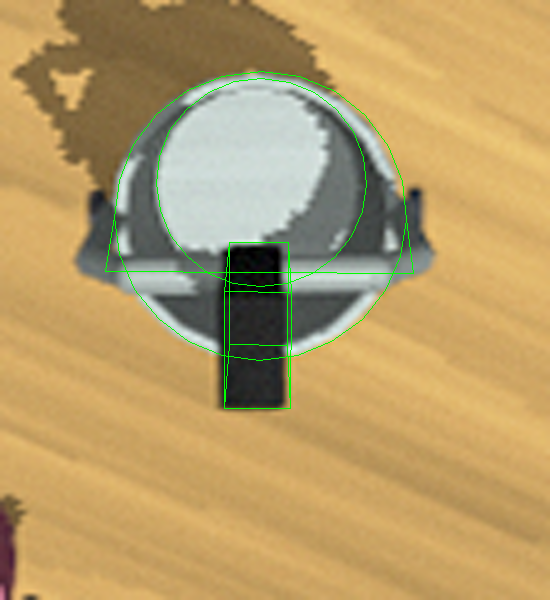

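View pics/w14c.png

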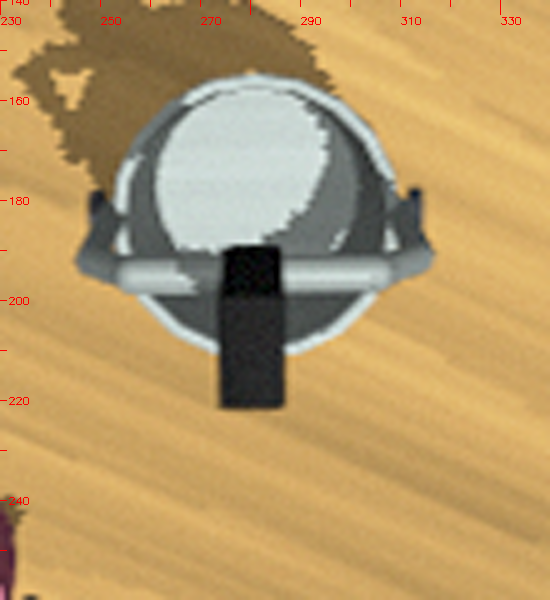

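Call:
play_rows([
  [0, -0.002, 0.04, 0, -0.006, 0.005, 80],
  [0, 0, 0.045, 0, 0, 0, 80],
  [0, 0, 0.025, 0, 0, 0, 80],
  [0, 0, 0.01, 0, 0, 0, 80],
  [0, 0, 0, 0, 0, 0, 80],
])

```text
t: 12.35
eef_pos: [480.0, 300.6, 165.8]
tcp_rot: [-3.141, -0.003, -2.716]
ft_force: [-0.0, -0.2, 0.3]
opening: 0.795
```

```bash
python3 - <<'E'
from h import *
st();w=snap("wrist","w15");delta(479.3,305.4,151,3.57)
crop(w,180,150,200,190,4,"w15c")
E
```

```text
t 12.35 pos [480.  300.6 165.8] rot [-3.1413e+00 -2.8000e-03 -2.7164e+00] F [-0.02 -0.17  0.3 ] M [0.07 0.07 0.  ] op 0.795 q [ 0.44  0.48  1.77 -0.    0.89 -1.55]
total [-0.001   0.0047  0.0157] [-0.    -0.002 -0.003] rows 1 each [-0.001   0.0047  0.0157] [-0.    -0.002 -0.003]
```

View pics/w15c.png

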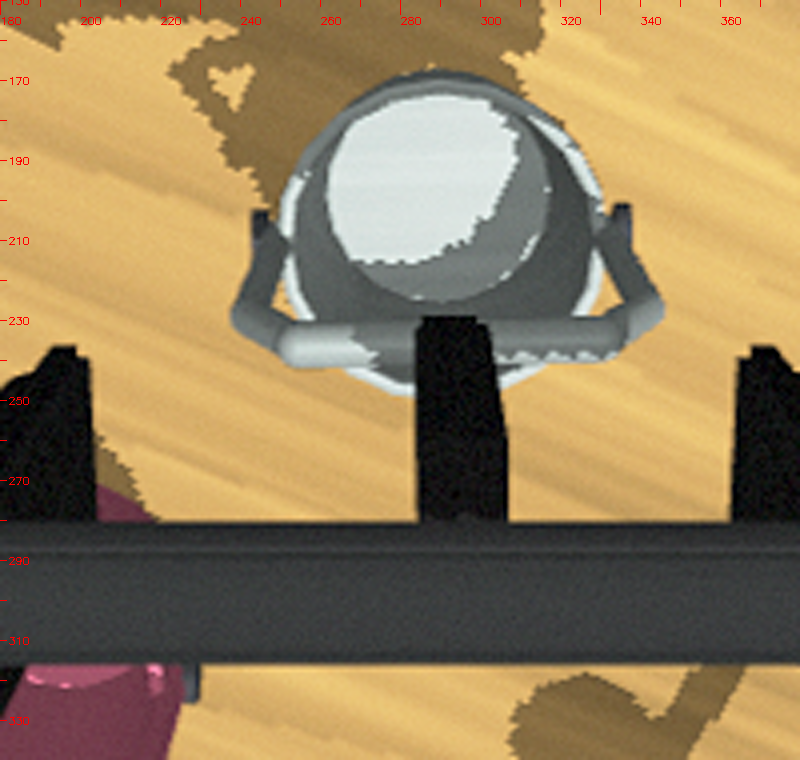

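Call:
play_rows([
  [-0.001, 0.005, 0.007, 0, 0, 0, 80],
  [0, 0, 0.006, 0, 0, 0, 80],
  [0, 0, 0, 0, 0, 0, 80],
])

```text
t: 12.7
eef_pos: [480.6, 306.3, 155.7]
tcp_rot: [-3.141, 0.003, -2.717]
ft_force: [-0.2, 0.0, 0.7]
opening: 0.805
```

```bash
python3 - <<'E'
from h import *
st();delta(479.3,305.4,151,3.57)
E
```

```text
t 12.7 pos [480.6 306.3 155.7] rot [-3.1414e+00  3.1000e-03 -2.7171e+00] F [-0.22  0.01  0.68] M [0.07 0.1  0.01] op 0.805 q [ 0.45  0.5   1.78 -0.    0.86 -1.54]
total [ 0.0015 -0.0003  0.0047] [-0.     0.003 -0.004] rows 1 each [ 0.0015 -0.0003  0.0047] [-0.     0.003 -0.004]
```

Call:
play_rows([
  [0.0015, 0, 0.005, 0, 0, 0, 60],
  [0, 0, 0, 0, 0, 0, 0],
  [0, 0, 0, 0, 0, 0, 0],
  [0, 0, 0, 0, 0, 0, 0],
  [0, 0, 0, 0, 0, 0, 0],
  [0, 0, 0, 0, 0, 0, 0],
  [0, 0, 0, 0, 0, 0, 0],
  [0, 0, 0, 0, 0, 0, 0],
])

```text
t: 13.5
eef_pos: [479.5, 306.0, 151.8]
tcp_rot: [-3.141, 0.006, -2.717]
ft_force: [0.6, 0.4, 0.4]
opening: 0.183
```

Call:
play_rows([
  [0, 0, 0, 0, 0, 0, 0],
  [0, 0, 0, 0, 0, 0, 0],
  [0, 0, 0, 0, 0, 0, 0],
  [0, 0, 0, 0, 0, 0, 0],
])

```text
t: 13.9
eef_pos: [479.5, 306.0, 151.8]
tcp_rot: [-3.141, 0.006, -2.717]
ft_force: [-0.0, -0.0, -0.0]
opening: 0.104
```

```bash
python3 - <<'E'
from h import *
st()
E
```

```text
t 13.9 pos [479.5 306.  151.8] rot [-3.1415  0.0056 -2.7166] F [-0.01 -0.02 -0.02] M [ 0.08 -0.    0.04] op 0.104 q [ 0.45  0.5   1.79 -0.    0.85 -1.54]
```

Call:
play_rows([
  [0, 0, -0.015, 0, 0, 0, 0],
  [0, 0, -0.03, 0, 0, 0, 0],
  [0, 0, -0.03, 0, 0, 0, 0],
  [0, 0, -0.03, 0, 0, 0, 0],
  [0, 0, 0, 0, 0, 0, 0],
])

```text
t: 14.4
eef_pos: [478.1, 305.3, 258.4]
tcp_rot: [-3.141, 0.0, -2.717]
ft_force: [0.1, 0.5, -2.0]
opening: 0.104
```

```bash
python3 - <<'E'
from h import *
st();t=ld("t13");w=snap("wrist","w16");s=ld("s13")
print("lion",atz(t,250,295,40), "lion2",atz(t,338,120,40))
crop(w,150,100,260,200,3,"w16c")
w=ld("w13");crop(w,230,30,110,200,4,"w13e")
overlay(w,[(hooksegs(),np.array([614.3,-15,225]),.11)],230,30,110,200,4,"w13o")
overlay(s,[(hooksegs(),np.array([614.3,-15,225]),.11)],260,130,90,100,6,"s13o")
a=cv2.imread("pics/w13o.png");b=cv2.imread("pics/s13o.png");W=np.zeros((800,990,3),np.uint8);W[:,:440]=a;W[:600,450:]=b;cv2.imwrite("pics/ov13.png",cv2.resize(W,(742,600)))
delta(490,-25,260,3.25)
E
```

```text
t 14.4 pos [478.1 305.3 258.4] rot [-3.1413e+00  2.0000e-04 -2.7167e+00] F [ 0.1   0.51 -1.97] M [ 0.06 -0.01  0.  ] op 0.104 q [ 0.45  0.38  1.66 -0.    1.1  -1.54]
lion [378.34755071  82.25617996  40.        ] lion2 [ 856.46346344 -170.72692135   40.        ]
total [ 0.1246 -0.3058 -0.0032] [-0.001 -0.003  0.316] rows 7 each [ 0.0178 -0.0437 -0.0005] [-0.    -0.     0.045]
```

View pics/w16c.png

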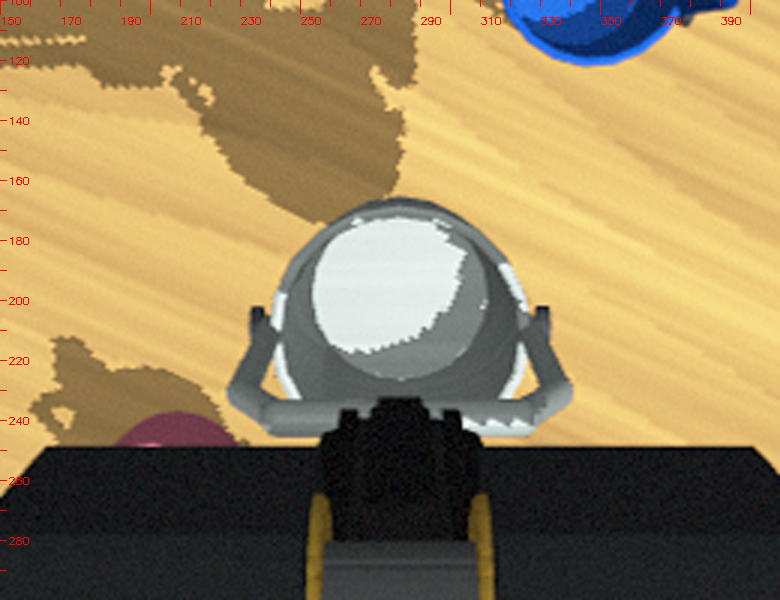

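View pics/ov13.png

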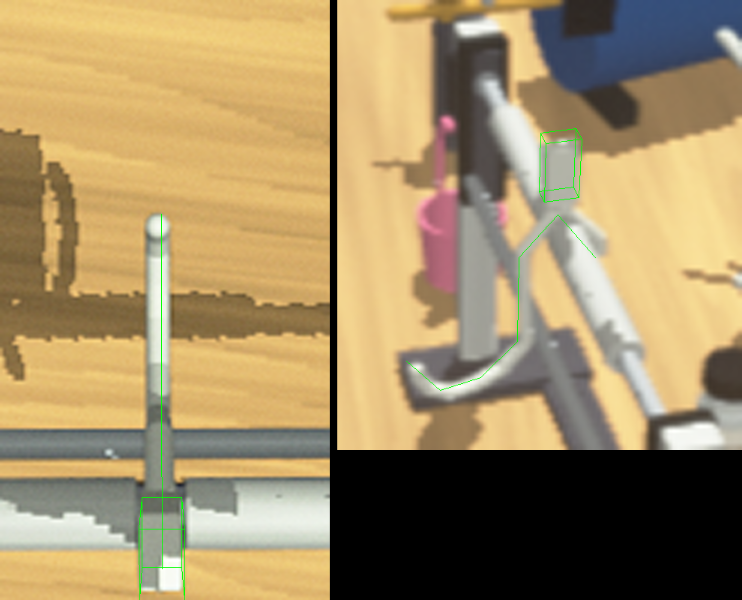

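View pics/w13e.png

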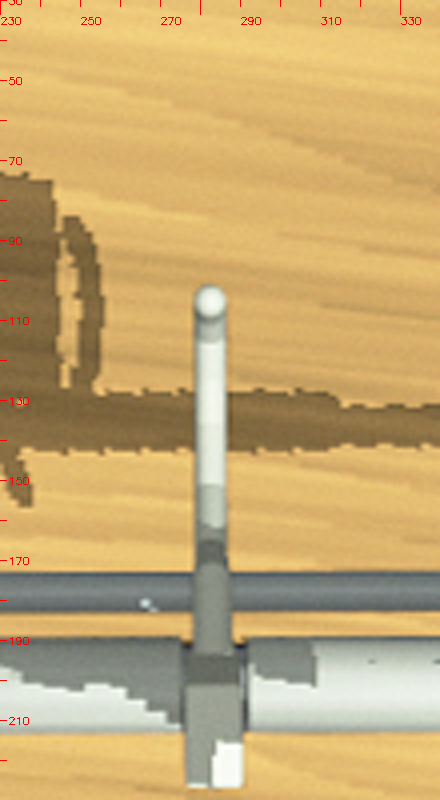

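Call:
play_rows([
  [0.016, -0.035, 0, 0, 0, 0, 0],
  [0.018, -0.043, 0, 0, 0, 0, 0],
  [0.018, -0.043, 0, 0, 0, 0, 0],
  [0.018, -0.043, 0, 0, 0, 0.06, 0],
  [0.016, -0.043, 0, 0, 0, 0.06, 0],
  [0.014, -0.043, 0, 0, 0, 0.06, 0],
  [0.01, -0.035, 0, 0, 0, 0.06, 0],
  [0, 0, 0, 0, 0, 0.05, 0],
])

```text
t: 15.25
eef_pos: [475.1, -11.1, 244.8]
tcp_rot: [3.141, -0.019, -3.013]
ft_force: [-0.6, 0.1, -1.6]
opening: 0.105
```

```bash
python3 - <<'E'
from h import *
st();w=ld("w13");print("tip",atz(w,282.5,105,153),"expect",614.3-80*.994,-15-80*.11)
delta(490,-28,232,3.25)
E
```

```text
t 15.25 pos [475.1 -11.1 244.8] rot [ 3.1415 -0.0186 -3.0128] F [-0.55  0.08 -1.55] M [ 0.05  0.04 -0.03] op 0.105 q [-0.16  0.27  1.88 -0.01  1.01 -1.86]
tip [538.51988607 -24.14387013 153.        ] expect 534.78 -23.8
total [-0.0128 -0.0187  0.0125] [-0.    -0.019  0.02 ] rows 1 each [-0.0128 -0.0187  0.0125] [-0.    -0.019  0.02 ]
```

Call:
play_rows([
  [-0.008, -0.014, 0.012, 0, -0.018, 0.02, 0],
  [-0.006, -0.006, 0.018, 0, 0, 0, 0],
  [0, 0, 0.004, 0, 0, 0, 0],
  [0, 0, 0, 0, 0, 0, 0],
])

```text
t: 15.65
eef_pos: [488.9, -31.4, 204.8]
tcp_rot: [3.139, -0.008, -3.039]
ft_force: [-1.0, 0.9, -1.5]
opening: 0.108
```

```bash
python3 - <<'E'
from h import *
st();delta(494,-29,212,3.25);w=snap("wrist","w17");s=snap("scene","s17")
crop(s,220,100,150,150,4,"s17c")
E
```

```text
t 15.65 pos [488.9 -31.4 204.8] rot [ 3.1392 -0.0077 -3.0395] F [-0.96  0.88 -1.51] M [ 0.08 -0.03 -0.03] op 0.108 q [-0.2   0.33  1.91  0.    0.91 -1.87]
total [-0.0053  0.0018 -0.0072] [ 0.002 -0.008 -0.006] rows 1 each [-0.0053  0.0018 -0.0072] [ 0.002 -0.008 -0.006]
```

View pics/s17c.png

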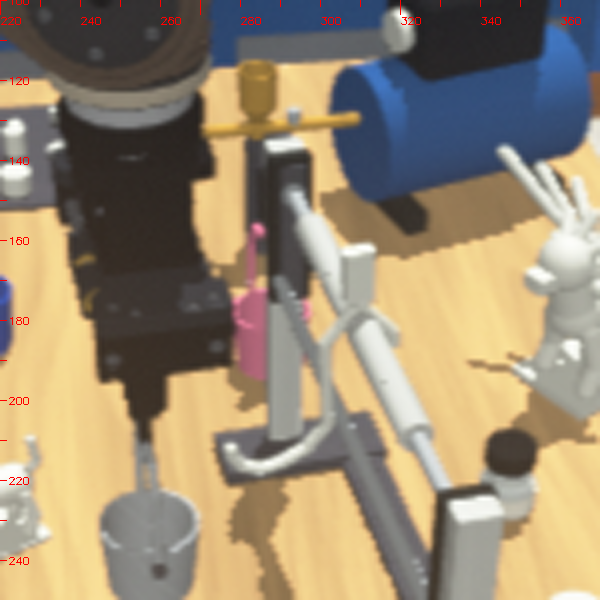

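View pics/w17.png

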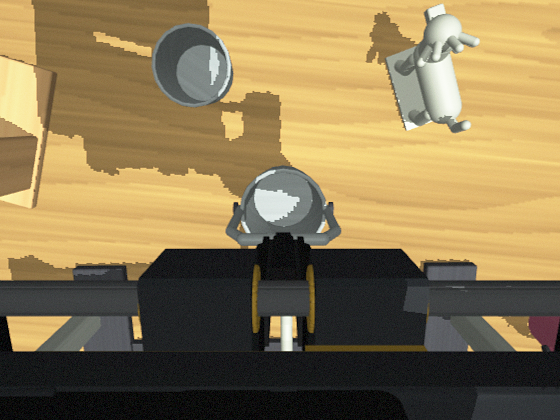

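Call:
play_rows([
  [-0.004, 0.002, -0.008, 0.002, -0.007, -0.005, 0],
  [0, 0, 0, 0, 0, 0, 0],
])

```text
t: 15.95
eef_pos: [493.4, -28.0, 215.3]
tcp_rot: [-3.141, 0.003, -3.033]
ft_force: [-0.3, 0.6, -1.7]
opening: 0.106
```

```bash
python3 - <<'E'
from h import *
st();delta(554,-22.3,212,3.25);w=ld("w17")
# check hook lower curl line from w17 : visible bit
crop(w,240,300,90,60,7,"w17z")
print(proj(w,[[553,-22,128],[540,-23.5,150],[590,-18,180]]))
E
```

```text
t 15.95 pos [493.4 -28.  215.3] rot [-3.1410e+00  2.6000e-03 -3.0325e+00] F [-0.27  0.59 -1.71] M [0.03 0.01 0.07] op 0.106 q [-0.19  0.32  1.89  0.    0.93 -1.87]
total [-0.0609 -0.001   0.0034] [-0.001  0.003  0.001] rows 2 each [-0.0304 -0.0005  0.0017] [-0.     0.001  0.   ]
[[287.39715854 315.13517232]
 [287.68312608 313.71766029]
 [288.84131498 420.731601  ]]
```

View pics/w17z.png

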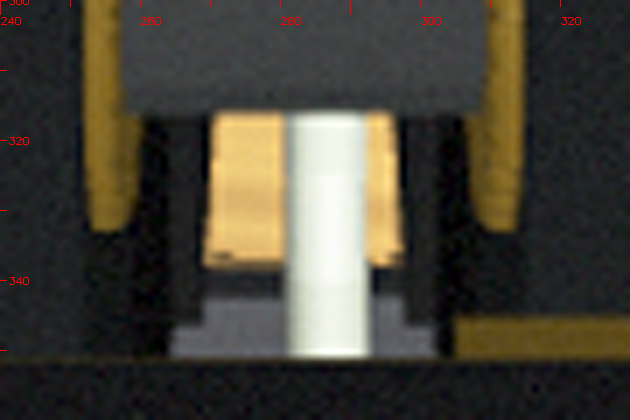

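Call:
play_rows([
  [-0.015, 0, 0.001, 0, 0, 0, 0],
  [-0.018, 0, 0.001, 0, 0, 0, 0],
  [-0.015, 0, 0, 0, 0, 0, 0],
  [0, 0, 0, 0, 0, 0, 0],
])

```text
t: 16.35
eef_pos: [542.9, -21.1, 216.7]
tcp_rot: [-3.14, 0.008, -3.03]
ft_force: [-0.9, -0.2, -2.2]
opening: 0.107
```

```bash
python3 - <<'E'
from h import *
st();delta(554,-22.3,212,3.25);s=snap("scene","s18")
crop(s,240,110,130,130,5,"s18c")
E
```

```text
t 16.35 pos [542.9 -21.1 216.7] rot [-3.1396  0.0076 -3.0301] F [-0.88 -0.15 -2.22] M [ 0.03 -0.03 -0.05] op 0.107 q [-0.16  0.39  1.78  0.    0.97 -1.84]
total [-0.0109 -0.0024  0.0048] [-0.002  0.008  0.003] rows 1 each [-0.0109 -0.0024  0.0048] [-0.002  0.008  0.003]
```

View pics/s18c.png

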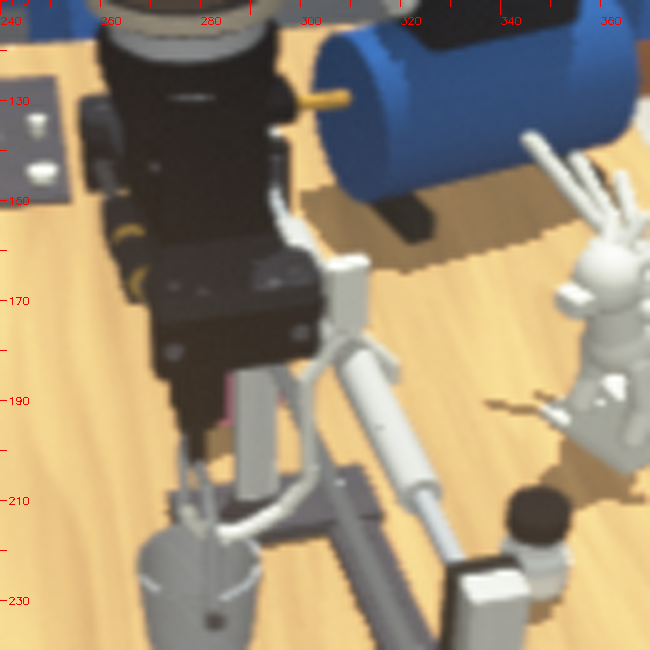

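The hook's tip (277,213) is inside the bail window. Remaining 11 mm, then down.

Call:
play_rows([
  [-0.011, -0.002, 0.002, 0, 0.006, 0.002, 0],
  [0, 0, 0, 0, 0, 0, 0],
])

```text
t: 16.6
eef_pos: [552.8, -21.7, 215.1]
tcp_rot: [-3.14, 0.0, -3.032]
ft_force: [-0.3, 0.5, -2.3]
opening: 0.099
```

```bash
python3 - <<'E'
from h import *
st();delta(554,-22.3,181,3.25);s=snap("scene","s19")
crop(s,240,140,90,100,6,"s19c")
E
```

```text
t 16.6 pos [552.8 -21.7 215.1] rot [-3.1397e+00  5.0000e-04 -3.0319e+00] F [-0.25  0.51 -2.34] M [ 0.07 -0.02  0.05] op 0.099 q [-0.16  0.4   1.75 -0.    0.98 -1.84]
total [-0.0011 -0.0006  0.0341] [-0.002  0.     0.001] rows 1 each [-0.0011 -0.0006  0.0341] [-0.002  0.     0.001]
```

View pics/s19c.png

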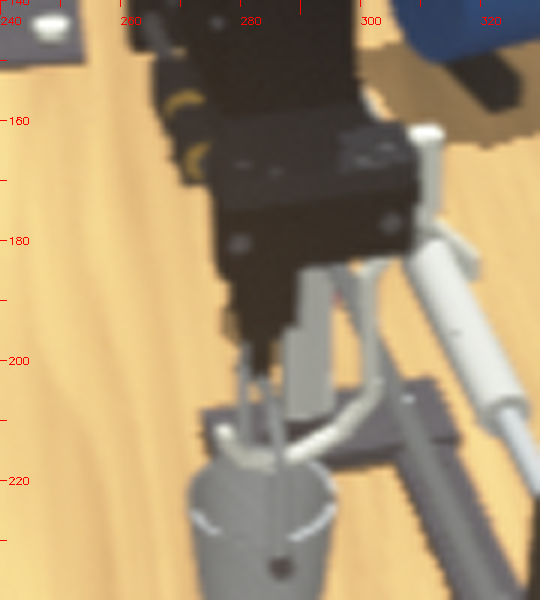

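Call:
play_rows([
  [0, 0, 0.01, 0, 0, 0, 0],
  [0, 0, 0.01, 0, 0, 0, 0],
  [0, 0, 0, 0, 0, 0, 0],
])

```text
t: 16.95
eef_pos: [551.1, -21.7, 193.2]
tcp_rot: [-3.14, -0.001, -3.032]
ft_force: [0.7, 0.6, -1.8]
opening: 0.104
```

```bash
python3 - <<'E'
from h import *
st();delta(554,-22.3,181,3.25);s=snap("scene","s20")
crop(s,240,140,90,100,6,"s20c")
E
```

```text
t 16.95 pos [551.1 -21.7 193.2] rot [-3.1401e+00 -9.0000e-04 -3.0320e+00] F [ 0.66  0.65 -1.8 ] M [ 0.06 -0.01 -0.06] op 0.104 q [-0.16  0.43  1.78 -0.    0.93 -1.84]
total [-0.0028 -0.0009  0.0122] [-0.002 -0.001  0.001] rows 1 each [-0.0028 -0.0009  0.0122] [-0.002 -0.001  0.001]
```

View pics/s20c.png

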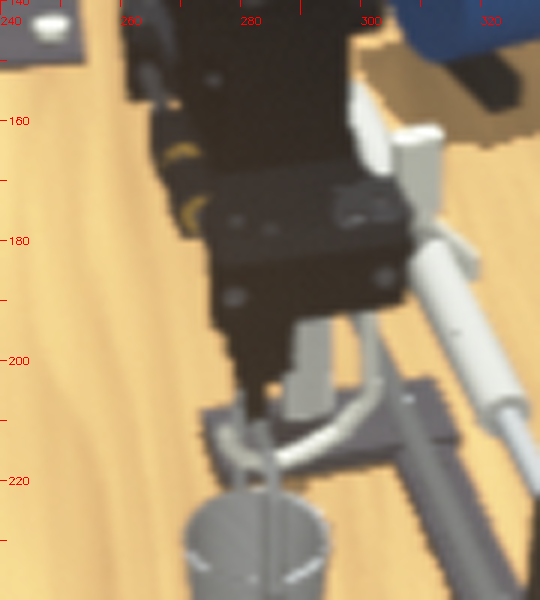

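Call:
play_rows([
  [-0.003, 0, 0.003, 0, 0, 0, 0],
  [0, 0, 0.003, 0, 0, 0, 0],
  [0, 0, 0, 0, 0, 0, 0],
])

```text
t: 17.3
eef_pos: [554.6, -21.4, 187.4]
tcp_rot: [-3.14, -0.0, -3.032]
ft_force: [-0.3, 0.3, -2.6]
opening: 0.106
```

Call:
play_rows([
  [0, 0, 0.003, 0, 0, 0, 0],
  [0, 0, 0, 0, 0, 0, 0],
])

```text
t: 17.5
eef_pos: [554.7, -21.4, 184.3]
tcp_rot: [-3.14, 0.0, -3.032]
ft_force: [0.1, -0.2, -2.1]
opening: 0.107
```

Call:
play_rows([
  [0, 0, 0.002, 0, 0, 0, 0],
  [0, 0, 0, 0, 0, 0, 0],
])

```text
t: 17.7
eef_pos: [554.7, -21.5, 182.2]
tcp_rot: [-3.14, 0.0, -3.032]
ft_force: [0.3, 0.1, -1.9]
opening: 0.103
```

Call:
play_rows([
  [0, 0, 0.0015, 0, 0, 0, 0],
  [0, 0, 0, 0, 0, 0, 0],
])

```text
t: 17.9
eef_pos: [554.7, -21.4, 180.7]
tcp_rot: [-3.14, 0.0, -3.032]
ft_force: [-0.9, 0.2, -2.2]
opening: 0.103
```

Call:
play_rows([
  [0, 0, 0.0015, 0, 0, 0, 0],
  [0, 0, 0, 0, 0, 0, 0],
])

```text
t: 18.1
eef_pos: [554.8, -21.5, 179.2]
tcp_rot: [-3.14, 0.001, -3.032]
ft_force: [0.1, 0.2, -1.4]
opening: 0.103
```

Call:
play_rows([
  [0, 0, 0.0015, 0, 0, 0, 0],
  [0, 0, 0, 0, 0, 0, 0],
])

```text
t: 18.3
eef_pos: [555.1, -21.5, 177.9]
tcp_rot: [-3.139, 0.002, -3.032]
ft_force: [-0.2, 0.2, 1.0]
opening: 0.101
```

```bash
python3 - <<'E'
from h import *
st();s=snap("scene","s21")
crop(s,250,150,80,90,7,"s21c")
E
```

```text
t 18.3 pos [555.1 -21.5 177.9] rot [-3.1394e+00  1.8000e-03 -3.0320e+00] F [-0.17  0.22  1.03] M [-0.01  0.05 -0.  ] op 0.101 q [-0.16  0.45  1.79 -0.    0.9  -1.84]
```

View pics/s21c.png

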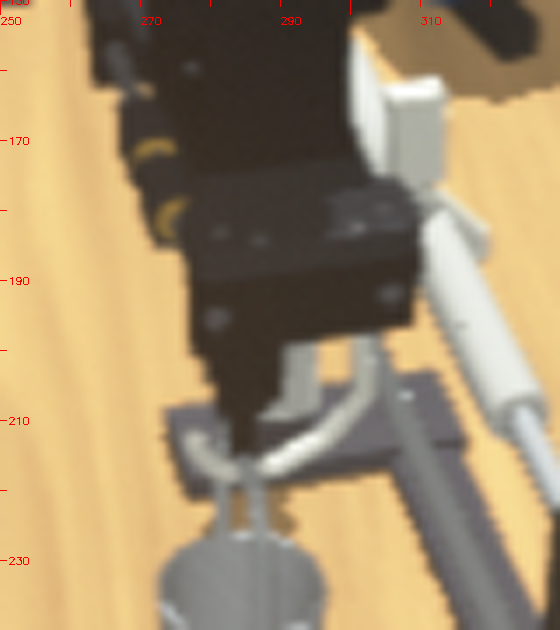

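Contact: about 3 N taken by the hook, the bar lying in the bottom of the curl at (285,217). Let go.

Call:
play_rows([
  [0, 0, 0, 0, 0, 0, 14],
  [0, 0, 0, 0, 0, 0, 18],
  [0, 0, 0, 0, 0, 0, 25],
  [0, 0, 0, 0, 0, 0, 35],
  [0, 0, 0, 0, 0, 0, 40],
  [0, 0, 0, 0, 0, 0, 40],
])

```text
t: 18.95
eef_pos: [555.2, -21.5, 178.3]
tcp_rot: [-3.139, 0.002, -3.032]
ft_force: [-0.0, 0.5, -0.3]
opening: 0.391
```

```bash
python3 - <<'E'
from h import *
st();s=snap("scene","s22");w=snap("wrist","w22")
crop(s,250,150,80,90,7,"s22c");crop(w,180,130,210,150,3,"w22c")
E
```

```text
t 18.95 pos [555.2 -21.5 178.3] rot [-3.1392e+00  2.2000e-03 -3.0320e+00] F [-0.03  0.47 -0.32] M [ 0.03  0.04 -0.02] op 0.391 q [-0.16  0.45  1.79 -0.    0.9  -1.84]
```

View pics/s22c.png

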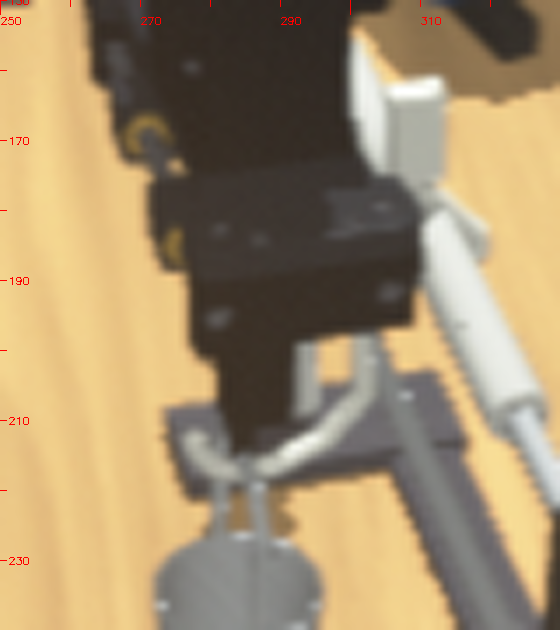

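View pics/w22c.png

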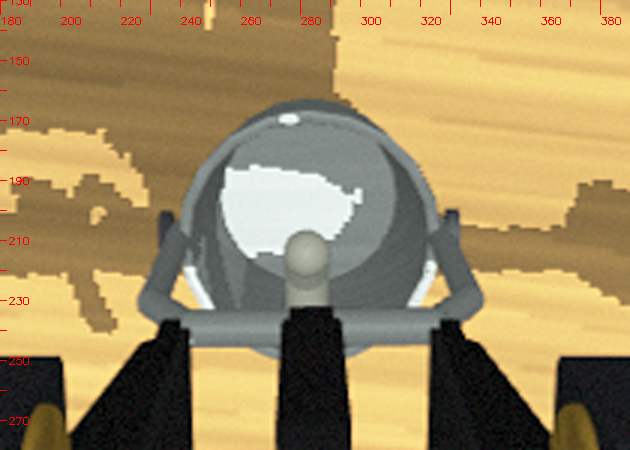

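Call:
play_rows([
  [0, 0, -0.008, 0, 0, 0, 40],
  [0.001, 0, -0.015, 0, 0, 0, 40],
  [0.001, 0, -0.02, 0, 0, 0, 40],
  [0.002, 0, -0.03, 0, 0, 0, 40],
  [0.005, 0, -0.04, 0, 0, 0, 40],
  [0.02, 0, -0.04, 0, 0, 0, 40],
  [0, 0, 0, 0, 0, 0, 40],
])

```text
t: 19.75
eef_pos: [524.8, -24.4, 339.5]
tcp_rot: [-3.139, 0.001, -3.032]
ft_force: [-0.0, 0.1, 0.4]
opening: 0.4
```

```bash
python3 - <<'E'
from h import *
st();s=snap("scene","s23");w=snap("wrist","w23");t=snap("top","t23")
crop(s,250,140,90,110,6,"s23c");crop(w,130,100,300,160,2,"w23c")
E
```

```text
t 19.75 pos [524.8 -24.4 339.5] rot [-3.1394e+00  9.0000e-04 -3.0317e+00] F [-0.03  0.11  0.42] M [ 0.02 -0.02  0.03] op 0.4 q [-0.17  0.25  1.64 -0.    1.25 -1.85]
```

View pics/s23c.png

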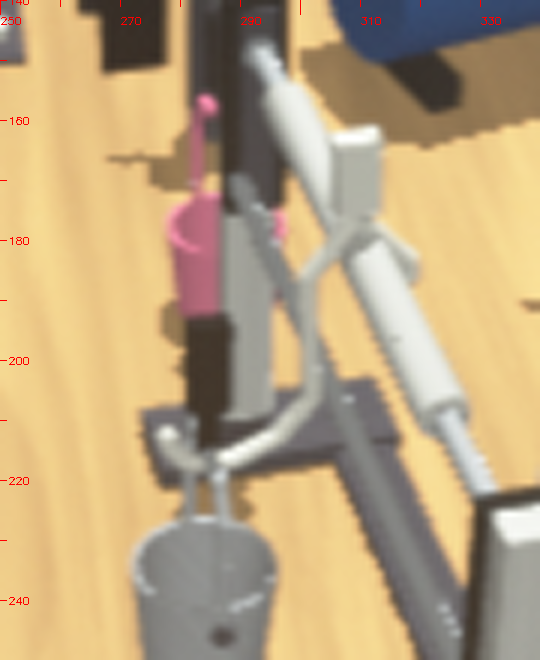

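View pics/w23c.png

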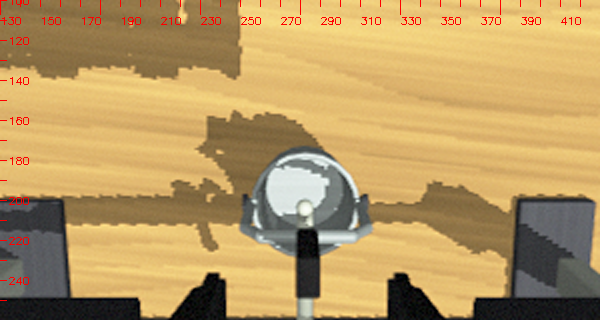

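The pail hangs upright off the table, its bar in the curl near (284,217). The hook is still in the groove. I'll wait for the pail to settle and compare frames.

Call:
play_rows([
  [0.03, 0, -0.02, 0, 0, 0, 40],
  [0, 0, 0, 0, 0, 0, 40],
  [0, 0, 0, 0, 0, 0, 40],
  [0, 0, 0, 0, 0, 0, 40],
  [0, 0, 0, 0, 0, 0, 40],
  [0, 0, 0, 0, 0, 0, 40],
  [0, 0, 0, 0, 0, 0, 40],
  [0, 0, 0, 0, 0, 0, 40],
])

```text
t: 20.7
eef_pos: [496.1, -27.2, 346.5]
tcp_rot: [3.137, -0.019, -3.031]
ft_force: [-0.5, -0.4, 0.3]
opening: 0.4
```

```bash
python3 - <<'E'
from h import *
st();im=[]
for i in range(8):
    c=read_camera("scene");im.append(c["img"].astype(float)[120:270,240:350])
s=snap("scene","s24");t=snap("top","t24")
print([round(float(np.abs(a-b).max()),1) for a,b in zip(im,im[1:])],round(float(np.abs(im[0]-im[-1]).max()),1))
overlay(s,[(pailsegs(),np.array([555,-21.5,28]),.11),(hooksegs(),np.array([616,-15,225]),.11)],240,130,110,140,4,"s24o")
st()
E
```

```text
t 20.7 pos [496.1 -27.2 346.5] rot [ 3.1374 -0.019  -3.0314] F [-0.53 -0.38  0.29] M [ 0.01 -0.07 -0.01] op 0.4 q [-0.19  0.21  1.68 -0.    1.28 -1.87]
[20.0, 28.0, 23.0, 30.0, 32.0, 40.0, 21.0] 44.0
t 21.2 pos [496.  -27.2 346.8] rot [ 3.1376 -0.0185 -3.0315] F [-0.57  0.8  -0.18] M [0.05 0.01 0.02] op 0.4 q [-0.19  0.2   1.68 -0.    1.28 -1.87]
```

View pics/s24o.png

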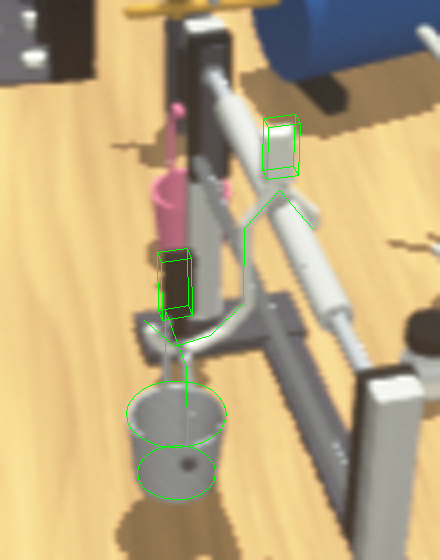

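View pics/t24.png

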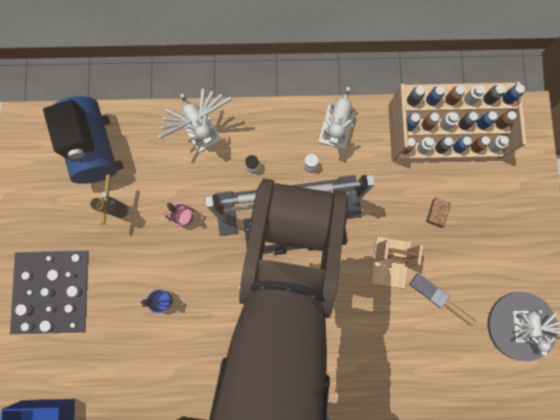

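Pail hangs as the model predicts, but the frames still differ, so I'll wait longer and measure the swing.

Call:
play_rows([
  [0, 0, 0, 0, 0, 0, 40],
  [0, 0, 0, 0, 0, 0, 40],
  [0, 0, 0, 0, 0, 0, 40],
  [0, 0, 0, 0, 0, 0, 40],
  [0, 0, 0, 0, 0, 0, 40],
  [0, 0, 0, 0, 0, 0, 40],
  [0, 0, 0, 0, 0, 0, 40],
  [0, 0, 0, 0, 0, 0, 40],
])

```text
t: 22.0
eef_pos: [496.0, -27.2, 346.9]
tcp_rot: [3.138, -0.018, -3.032]
ft_force: [-0.9, 0.8, 0.6]
opening: 0.401
```

Call:
play_rows([
  [0, 0, 0, 0, 0, 0, 40],
  [0, 0, 0, 0, 0, 0, 40],
  [0, 0, 0, 0, 0, 0, 40],
  [0, 0, 0, 0, 0, 0, 40],
  [0, 0, 0, 0, 0, 0, 40],
  [0, 0, 0, 0, 0, 0, 40],
  [0, 0, 0, 0, 0, 0, 40],
  [0, 0, 0, 0, 0, 0, 40],
])

```text
t: 22.8
eef_pos: [496.0, -27.2, 346.9]
tcp_rot: [3.138, -0.018, -3.032]
ft_force: [1.0, 0.2, -0.2]
opening: 0.399
```

```bash
python3 - <<'E'
from h import *
f=lambda c,r:cv2.cvtColor(c["img"],cv2.COLOR_RGB2GRAY).astype(np.float32)[r[1]:r[3],r[0]:r[2]]
P=(268,222,300,258);H=(295,155,318,190);B=(300,270,360,330)
c0=None;rows=[]
for i in range(16):
    c=read_camera("scene")
    if c0 is None:c0=c
    rows.append([np.round(cv2.phaseCorrelate(f(c0,r),f(c,r))[0],2) for r in(P,H)]+[float(np.abs(f(c0,r)-f(c,r)).mean().round(2)) for r in(P,H,B)])
for r in rows: print(r)
st()
E
```

```text
[array([0., 0.]), array([0., 0.]), 0.0, 0.0, 0.0]
[array([ 0.03, -0.01]), array([0.06, 0.01]), 0.5, 0.38999998569488525, 0.4399999976158142]
[array([-0.08,  0.02]), array([0.01, 0.01]), 0.5699999928474426, 0.4099999964237213, 0.4300000071525574]
[array([-0.14,  0.05]), array([ 0.01, -0.01]), 0.5799999833106995, 0.4000000059604645, 0.4300000071525574]
[array([-0.14,  0.03]), array([0.03, 0.01]), 0.5699999928474426, 0.38999998569488525, 0.4300000071525574]
[array([-0.12,  0.03]), array([0.03, 0.01]), 0.5600000023841858, 0.38999998569488525, 0.4399999976158142]
[array([-0.02, -0.  ]), array([ 0.03, -0.  ]), 0.44999998807907104, 0.4099999964237213, 0.4399999976158142]
[array([ 0.01, -0.02]), array([0.04, 0.02]), 0.41999998688697815, 0.38999998569488525, 0.4300000071525574]
[array([-0.07,  0.06]), array([0.05, 0.04]), 0.4699999988079071, 0.38999998569488525, 0.4399999976158142]
[array([ 0.03, -0.01]), array([0.01, 0.  ]), 0.49000000953674316, 0.4099999964237213, 0.4300000071525574]
[array([-0.03,  0.02]), array([0., 0.]), 0.47999998927116394, 0.38999998569488525, 0.4399999976158142]
[array([-0.03,  0.04]), array([ 0.01, -0.01]), 0.49000000953674316, 0.41999998688697815, 0.4399999976158142]
[array([-0.  , -0.02]), array([0.03, 0.  ]), 0.4300000071525574, 0.38999998569488525, 0.41999998688697815]
[array([-0.02, -0.04]), array([0.01, 0.03]), 0.41999998688697815, 0.38999998569488525, 0.44999998807907104]
[array([-0.1 ,  0.03]), array([0.04, 0.01]), 0.550000011920929, 0.4000000059604645, 0.4300000071525574]
[array([-0.12,  0.03]), array([0.04, 0.01]), 0.5699999928474426, 0.4000000059604645, 0.4300000071525574]
t 23.6 pos [496.  -27.2 346.9] rot [ 3.1377 -0.0183 -3.0315] F [0.09 0.17 0.77] M [0.03 0.02 0.03] op 0.402 q [-0.19  0.2   1.68 -0.    1.28 -1.87]
```

The residual swing is about 0.1 px (≈0.2 mm), well within the at-rest limits. The top view shows the other things where they were.

```bash
python3 - <<'E'
from h import *
print(job_done());st()
E
```

```text
the job is handed in; nothing more can be done
None
the job is handed in; nothing more can be done
```

The S-hook is down in the rail's groove with its lower curl to the front, and the steel pail hangs by its bail bar in that curl, off the table. I handed the job in at about 23.6 s of the 72 s allowed; no verdict was reported.

**Hook:** I did not feel along the sleeve. The wrist camera showed the groove between two clear edges, so I centred the hook over it by eye and lowered it straight in. It met the bar at the seated height with about 3 N (4 N in all, sideways included). After I let go, the shank leaned on the rest bar.

**Pail:** I gripped it by its tab, brought the bar over the tip and lowered it until the hook carried about 3 N, then opened and withdrew. The bar touched about 2 mm lower than I had worked out, probably from the hook's lean and the soft mounts.

**Last checks:**
- The scene picture matched the model drawn over it: the bar is in the bottom of the curl and the pail is upright.
- After about 3 s of waiting the pail's swing was down to about 0.1 pixel, roughly 0.2 mm. An earlier check had still shown motion.
- From above, the things I could see were where they started. The arm hid the plain pot and lion in that last view, but neither was approached.
- The fixed cameras disagreed with each other by up to about 8 mm, so I placed both grasps and the groove from the wrist camera.

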